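# Roll the shaker drum window-up and put in its bead

## Task

The cardboard shaker drum lies on its side under the drying rack. Roll it along the bench, without lifting it, until its filling window faces straight up; then take the big round bead out of the cigar box and put it into the drum through the window, and leave the drum lying there with its window up. Do not knock over the glue bottle or the jars at the back.

Things in the scene. Friction and masses are not known exactly. Their poses are not given: they have to be found in the camera images.
- drum_center (a point): Centre of the shaker drum, a closed cardboard tube 90 mm across and 110 mm long between two plywood end discs 100 mm across and 10 mm thick (130 mm overall), 0.18 to 0.29 kg. It lies on the discs, centre 50 mm above the bench, and rolls freely, coasting 1 to 3 cm after a quick push. Its x axis is the tube's axis, into the rack; z points out through the middle of the window.
- bead_center (a point): Centre of the big wooden bead: a ball 34 mm across with flat ends, 30 mm high, standing on a flat end on the floor of the cigar box, centre 15 mm above that floor, in any of six spots. About 16 g. The other pieces in the box (small 21 mm bead, spool, cube, barrel, ring) are smaller and stand clear of it by 25 mm or more.
- box_floor (a point): Middle of the inner floor of the open cigar box (fixed), 5 mm above the bench. Inside 240 mm along its x axis and 160 mm along its y axis; walls 5 mm thick, rim 55 mm above the bench. Its lid is laid back from the +y wall, leaning outwards to 170 mm high.
- rack_front (a point): Middle of the front bar of the wire drying rack (fixed), 282 mm above the bench; bar 8 mm thick. The point's z axis points level into the rack, its y axis along the bar to the left, x down. The wire shelf is 620 mm wide and 300 mm deep, a 12 mm post at each corner. The drum lies under it, its centre 50 mm behind the front bar, its axis square to the bar.
- drum: The same drum as drum_center. The window is a cut-out in the middle of the tube, 70 mm along the axis and 60 mm across; the wall is 3.5 mm thick, the inside 82 mm across. At the start the window faces sideways or down, to either side: rolling left or right brings it up. The lane under the rack is free for 200 mm to either side.
- bead: The same bead as bead_center; its origin is on its lower flat end.
- glue: White glue bottle, 56 mm across, 165 mm high, standing under the rack behind the drum; origin at the centre of its foot.
- jar_a: Paint jar, 68 mm across, 85 mm high, standing under the rack behind the drum; origin at the centre of its foot.
- jar_b: Another paint jar of the same size, standing under the rack behind the drum; origin at the centre of its foot.
Things that resemble listed ones, but are neither listed nor needed, are in the scene too. Leave any green or red look-alike of the bead alone.

How it is judged (in metres and radians):
On the way:
1. the drum has been rolled along the bench until its window faces up within 23 degrees, and lies still (angle between drum's own z axis and vertical below 0.4 rad and distance of drum_center from where it was at the start of the episode above 0.03 m and height (world z) of drum_center below 0.06 m and linear speed of drum below 0.03 m/s and angular speed of drum below 0.5 rad/s and distance between bead_center and drum_center above 0.1 m), for 0.3 s.
At the end, for the whole second after the job is handed in: The big bead lies inside the drum (its centre within 50 mm of the drum's centre) and the drum lies on the bench on its discs, still, with its window facing up within 23 degrees (distance between bead_center and drum_center below 0.05 m and angle between drum's own z axis and vertical below 0.4 rad and height (world z) of drum_center below 0.06 m and linear speed of drum below 0.02 m/s and angular speed of drum below 0.4 rad/s and linear speed of bead below 0.05 m/s); the robot touches nothing.
It fails at once if the drum is lifted off the bench or stood on end (its centre rises above 65 mm) (height (world z) of drum_center above 0.065 m).
It fails at once if the glue bottle or a jar is knocked over (angle between any of glue, jar_a, jar_b's own z axis and vertical above 0.7 rad).
It also fails if it takes over 72 s, if anything falls off the work surface, if the arm or the gripper's body presses on something with over 40 N, if the wrist force passes 120 N, or if a joint passes its speed limit or range.

## Robot

A 7-joint arm with a two-finger parallel gripper is mounted at the origin on the work surface. World frame = base frame: x ahead of the robot, y to its left, z up, the work surface at z = 0. Lengths are in mm, angles in rad, forces in N, time in s.
With the tool pointing down it reaches from about 400 to 875 mm from the base axis. Payload 4.4 kg.
Tool frame: the origin (TCP) lies at the very end of the fingers, on their centre line; the grasp point (between the pads) lies 19 mm behind it; z points along the fingers, y is the line along which they close (so a half turn about z gives the same grasp; the last joint's range is limited). The gripper opens to 85 mm and grips with 20 to 120 N. Pads are 22 mm wide; open, the fingers measure 114 mm over their backs; the gripper's body (76 mm by 85 mm) begins 54 mm behind the grasp point. The pads swing forward as they close: fully open they stand 13 mm farther back than shut.
Start: joints at [-1.36, 0.628, 0.038, 1.517, -0.027, 0.996, -0.02], TCP at [177.607, 625.279, 231.313] pointing down, gripper open.
Joint ranges: [-3.06, 3.06], [-0.37, 2.12], [-1.25, 1.32], [0.18, 2.47], [-1.1, 4.24], [0.23, 1.98], [-2.94, 2.94]. Speed limits (rad/s): [2.57, 2.57, 3.14, 3.14, 3.14, 3.14, 3.14].

## Interface

Orientations are given as [roll, pitch, yaw] about the fixed x, y, z axes, in that order (R = Rz(yaw) Ry(pitch) Rx(roll)).
In Python, from cell import ctrl gives the robot as it stands.
- The arm moves only by the tool step_arm, never from a script. Its argument "series" is a list that holds one entry, the list of rows, each a list of 7 numbers: the turn, a rotation vector about the tool's x, y, z as a fraction of full scale, then the shift along the tool's x, y, z as a fraction of full scale, then the closure, from 0 (fully open) to 1 (shut). In form: [[[ax, ay, az, tx, ty, tz, gripper], ...]]. A call has 1 to 12 rows; each row shifts and turns the commanded pose from where the row before left it, along the tool's axes as they then stand; what a row does not reach is not made up. Full scale, the value 1, is 150 mm for a shift and 45 degrees for a turn. A row lasts 1/10 s, in which the tool goes at most 50 mm and 8.59 degrees, less where a joint would pass 70% of its speed; a pose out of reach is approached as far as the arm can. A call with a number of a shift or a turn outside -1 to 1 is refused whole. A call with a gripper value outside its range is refused whole. The fingers move at their own pace and stop on an object; the grip force is fixed at half the most. Time passes only in rows, so rows that do not move let the fingers close. It gives the time, the measured TCP pose, the force, the opening and the grip force at its end, in the units of the state.
- ctrl.read_state(): the state, without advancing time (a new reading comes with each control period).
- ctrl.get_image(name): name is "scene" or "top"; returns a dict with "img" (400x640x3 uint8, red, green, blue), "fx", "fy", "cx", "cy" (pixels), "R" (3x3) and "t" (3): a world point X has camera coordinates R X + t. Camera axes: x right, y down, z forward; pixel columns grow to the right and rows downward; lengths in mm; the calibration is good to about 2 mm. A picture is of the moment at which its call begins. There is no depth.
- ctrl.finish_job(): hands the job in; it is judged then, once.
Trained networks look in a picture, given as the dict that the camera call returned (one of the last four; its "shot" number tells which), for a name from the list of things; names that differ only in an ending like _2 or _b are one class to them, and where a whole thing is asked for, a point or a joint stands for the part that bears it (a point fixed in the world has none). Each returns a list of dicts, best first, with "score" (0 to 1); they miss things now and then, are a little off and sometimes report something else, mostly with a low value. They report only what shows in the picture. A call takes as long as a camera call. They do not tell look-alikes from the thing itself.
- ctrl.recognise(picture, thing): "centre" ([column, row] in pixels, amid what is visible of it).
The state is a dict: "clock": time; "qpos": joint angles; "qd": joint speeds; "tau": joint torques, N m; "eef_pos": TCP position; "tool_rot": TCP orientation; "force": force on the tool from outside, world axes, zero at the start; "torque": the same for the moment, N m; "width": finger opening in mm; "gripper_force": force on a finger pad.
Only numpy, scipy, OpenCV 4.12 (cv2) and the standard library are available. Lean on these libraries where they do the work, as an engineer would, in place of code of your own. Each camera call takes 0.05 s, during which the arm holds its last target. There are 200 camera calls.

## Working session

There is one attempt and no reset: what is moved stays moved. The work goes in short steps, Python scripts to look and compute and a tool call to move; the robot and the scene stay as the last step left them, time stands still between calls to the robot, and variables do not carry over. Pictures are saved under pics/ and viewed, at most 10 in all, crops included, and the job is handed in when it is done.

Besides the shell and the picture viewer there is one more tool, called by a JSON object that holds its "name" and its "arguments". step_arm: Moves the arm, as the interface text tells. Shift numbers are shares of 150 mm and turn numbers shares of 45 degrees, none past 1 either way. Its arguments: {"type":"object","properties":{"series":{"type":"array","items":{"type":"array","items":{"type":"array","items":{"type":"number","minimum":-1,"maximum":1}}}}},"required":["series"]}

```bash
mkdir -p pics
cat > h.py <<'E'
from cell import ctrl
import numpy as np, cv2
def shot(n,save=None):
    p=ctrl.get_image(n)
    if save: cv2.imwrite('pics/'+save,p['img'][:,:,::-1])
    return p
def ray(p,uv):
    R=np.array(p['R']);t=np.array(p['t'])
    d=R.T@np.array([(uv[0]-p['cx'])/p['fx'],(uv[1]-p['cy'])/p['fy'],1]);return -R.T@t,d
def atz(p,uv,z):
    o,d=ray(p,uv);return o+d*(z-o[2])/d[2]
def proj(p,X):
    c=np.array(p['R'])@np.array(X)+np.array(p['t']);return np.array([p['fx']*c[0]/c[2]+p['cx'],p['fy']*c[1]/c[2]+p['cy']])
E
python3 - <<'E'
from h import *
s=ctrl.read_state();print(s['clock'],s['eef_pos'],s['tool_rot'],s['width'])
Z=dict(drum_center=50,bead_center=20,box_floor=5,rack_front=282,glue=80,jar_a=42)
for n in('scene','top'):
    p=shot(n,n+'0.png');print(n,ray(p,(320,200)))
    for k,z in Z.items():
        for r in ctrl.recognise(p,k)[:4]: print(k,round(r['score'],2),np.round(r['centre']),np.round(atz(p,r['centre'],z)))
E
```

```text
0.0 [177.45284048 624.66615031 230.40870648] [-3.13974638e+00  2.98301147e-05  2.86477878e+00] 85.29296529677237
scene (array([846.53668193, 533.34256829, 937.15539203]), array([-0.29766211, -0.47032157, -0.83104334]))
drum_center 0.66 [281. 169.] [ 567. -103.   50.]
bead_center 0.77 [344. 356.] [673. 374.  20.]
bead_center 0.66 [310. 312.] [688. 258.  20.]
bead_center 0.62 [375. 315.] [567. 334.  20.]
bead_center 0.55 [228. 200.] [ 723. -105.   20.]
box_floor 0.73 [438. 335.] [470. 434.   5.]
box_floor 0.7 [282. 170.] [ 555. -132.    5.]
box_floor 0.44 [373. 316.] [568. 331.   5.]
rack_front 0.94 [230. 199.] [756.  78. 282.]
rack_front 0.26 [206. 174.] [772.   3. 282.]
glue 0.59 [242. 255.] [764.  88.  80.]
jar_a 0.93 [219. 193.] [ 737. -120.   42.]
jar_a 0.83 [206. 173.] [ 743. -196.   42.]
top (array([ 408.04744044,  103.81112925, 1295.6012533 ]), array([ 0.13918739,  0.00651904, -0.99029927]))
drum_center 0.61 [388. 199.] [ 586. -101.   50.]
bead_center 0.64 [253. 203.] [579. 326.  20.]
bead_center 0.45 [275. 171.] [682. 258.  20.]
bead_center 0.43 [239. 170.] [687. 375.  20.]
rack_front 0.78 [419. 124.] [ 749. -150.  282.]
glue 0.58 [340. 142.] [761.  47.  80.]
jar_a 0.9 [382. 147.] [756. -87.  42.]
jar_a 0.87 [410. 152.] [ 738. -178.   42.]
```

View pics/scene0.png

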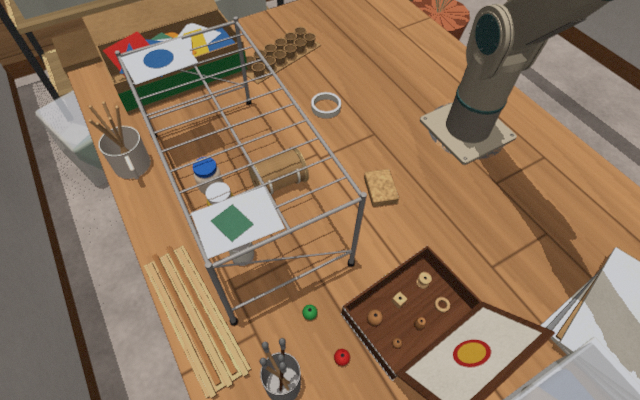

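View pics/top0.png

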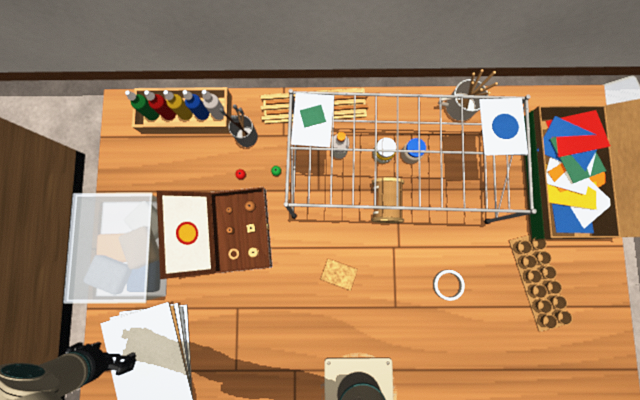

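The scene view shows the drum at (281,170) under the rack and the box at (420,315). Bead candidates are brown (375,316) inside the box, plus green (310,312) and red (343,356) outside it. In the top view the drum is at (388,199), and the brown bead at (253,203) is the one that fits: it is in the box and the largest. I'll enlarge these areas to confirm.

Run:
```python
import cv2,numpy as np
a=cv2.imread('pics/top0.png');b=cv2.imread('pics/scene0.png')
f=lambda i,x,y,w,h:cv2.resize(i[y:y+h,x:x+w],(400,300),interpolation=cv2.INTER_CUBIC)
cv2.imwrite('pics/c0.png',np.vstack([np.hstack([f(a,340,160,80,60),f(a,200,185,80,60)*1]),np.hstack([f(b,235,130,100,75),f(b,340,250,120,90)])]))
```

```text
(no output)
```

View pics/c0.png

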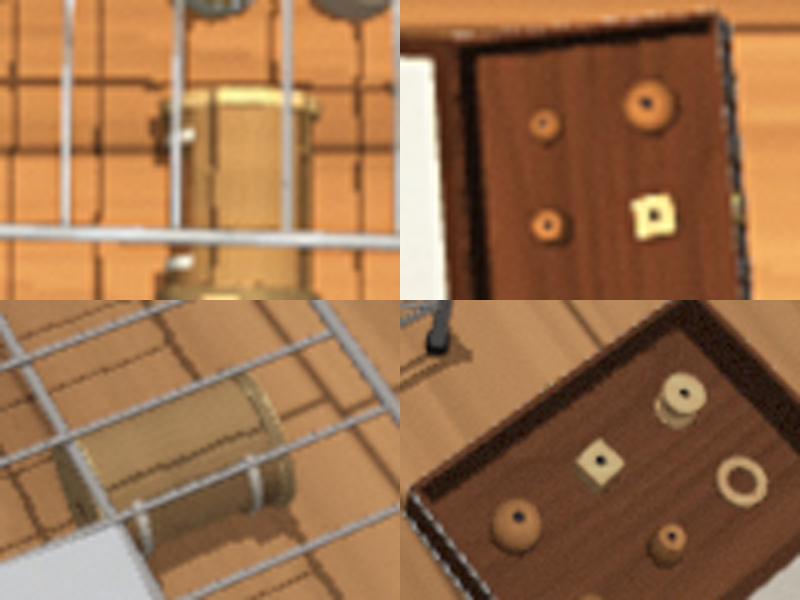

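The enlarged crop confirms that the brown ball at scene (375,317) / top (250,206) is the largest bead in the box. Green and red are outside it, and the small bead and barrel are clearly smaller. The drum shows two white marks on its left (+y) side, at scene (297,171) and (270,181). Next I'll compute their angles, the bar line and the bead spot.

Run:
```python
from h import *
p=shot('top')
for uv in [(290,208),(340,206),(380,207.5),(420,208.3),(530,212)]: print('bar',np.round(atz(p,uv,282)))
for uv in [(388,179.5)]: print('backdisc top',np.round(atz(p,uv,100)))
for uv in [(200+650/5,185+105/5)]: pass
print('bead',np.round(atz(p,(250+80*0,206),20)), 'top edge-right of drum',[np.round(atz(p,u,50)) for u in [(371.5,200),(403.5,200)]])
s=shot('scene');print('bead scene',np.round(atz(s,(375,317),20)))
g=np.array(s['img']);
def cyl(p,uv,yc,r=45,zc=50):
    o,d=ray(p,uv);a=d[1]**2+d[2]**2;q=o-[0,yc,zc];b=q[1]*d[1]+q[2]*d[2];c=q[1]**2+q[2]**2-r*r
    D=b*b-a*c
    if D<0: return None
    X=o+d*(-b-D**.5)/a;return np.round(X),round(np.degrees(np.arctan2(X[1]-yc,X[2]-zc)))
for yc in(-95,-100,-105):
  for uv in [(297.5,171),(299.5,182),(269.5,181),(272.5,192.5)]:print(yc,cyl(s,uv,yc))
  for uv in [(376.4,186.6),(376.4,212.4)]:print(' top',cyl(p,uv,yc))
for r in ctrl.recognise(p,'bead_center')[:3]:print(r)
```

```text
bar [531. 187. 282.]
bar [535.  60. 282.]
bar [530. -41. 282.]
bar [ 528. -142.  282.]
bar [ 516. -418.  282.]
backdisc top [637. -94. 100.]
bead [570. 336.  20.] top edge-right of drum [array([582., -49.,  50.]), array([ 581., -148.,   50.])]
bead scene [570. 338.  20.]
-95 (array([543., -59.,  76.]), 54)
-95 (array([541., -53.,  35.]), 109)
-95 (array([620., -62.,  81.]), 46)
-95 (array([621., -50.,  47.]), 94)
 top (array([619., -61.,  80.]), 49)
 top (array([540., -59.,  77.]), 53)
-100 (array([541., -61.,  73.]), 60)
-100 None
-100 (array([619., -65.,  78.]), 52)
-100 (array([618., -57.,  36.]), 109)
 top (array([620., -62.,  74.]), 58)
 top (array([541., -60.,  71.]), 62)
-105 (array([540., -64.,  68.]), 66)
-105 None
-105 (array([618., -67.,  74.]), 57)
-105 None
 top (array([622., -63.,  66.]), 69)
 top (array([542., -61.,  61.]), 76)
{'centre': [388.2, 198.1], 'score': 0.7}
{'centre': [238.0, 172.3], 'score': 0.63}
{'centre': [275.1, 172.8], 'score': 0.62}
```

{"name": "step_arm", "arguments": {"series": [[[0,0,0,0,0,-0.2,0],[0,0,0,0,0,-0.2,0],[0,0,0,-0.2,0,0,0]]]}}

```text
clock: 1.15
eef_pos: [201.6, 621.5, 296.0]
tool_rot: [3.133, -0.005, 2.873]
force: [-0.3, 1.3, 0.3]
width: 85.1
gripper_force: 0.0
```

{"name": "step_arm", "arguments": {"series": [[[0,0,-0.1,0,-0.1,0,1],[0,0,-0.1,0,-0.15,0,1],[0,0,-0.1,0,-0.2,0,1],[0,0,0,-0.13,-0.29,0,1],[0,0,0,-0.13,-0.29,0,1],[0,0,0,-0.13,-0.29,0,1],[0,0,0,-0.13,-0.29,0,1],[0,0,0,-0.13,-0.29,0,1],[0,0,0,-0.13,-0.29,0,1],[0,0,0,-0.13,-0.29,0,1],[0,0,0,-0.13,-0.29,0,1],[0,0,0,-0.13,-0.29,0,1]]]}}

```text
clock: 2.35
eef_pos: [354.1, 150.7, 291.7]
tool_rot: [3.141, 0.001, 3.101]
force: [1.2, -1.0, -0.0]
width: 0.2
gripper_force: 0.0
```

```bash
python3 -c "
from h import *
s=ctrl.read_state();print(s['clock'],np.round(s['eef_pos']),np.round(s['tool_rot'],3),np.round(s['qpos'],2),s['width'])"
```

```text
2.35 [354. 151. 292.] [3.141e+00 1.000e-03 3.101e+00] [-0.6   0.16  0.15  2.11 -0.03  0.87  1.1 ] 0.22138887515160038
```

{"name": "step_arm", "arguments": {"series": [[[0,0,0,-0.15,-0.25,0.1,1],[0,0,0,-0.15,-0.25,0.1,1],[0,0,0,-0.15,-0.25,0.1,1],[0,0,0,-0.15,-0.2,0.1,1],[0,-0.17,0,0,0,0,1],[0,-0.17,0,0,0,0,1],[0,-0.17,0,0,0,0,1],[0,-0.17,0,0,0,0,1],[0,-0.16,0,0,0,0,1],[0,-0.16,0,0,0,0,1],[0,0,0,0,0,0,1]]]}}

```text
clock: 3.45
eef_pos: [426.0, -25.6, 221.5]
tool_rot: [-3.052, 0.344, 3.095]
force: [-0.4, -0.1, -0.6]
width: 0.1
gripper_force: 0.0
```

```bash
python3 -c "
from h import *
s=ctrl.read_state();print(s['clock'],np.round(s['eef_pos']),np.round(s['tool_rot'],3),np.round(s['qpos'],2),s['width'])"
```

```text
3.45 [426. -26. 221.] [-3.052  0.344  3.095] [ 0.01  0.22 -0.17  2.41  0.78  0.27  0.64] 0.05218529483408773
```

{"name": "step_arm", "arguments": {"series": [[[0.18,0,0,0,0,0,1],[0.18,0,0,0,0,0,1],[0,-0.18,0,0,0,0,1],[0,-0.18,0,0,0,0,1],[0,-0.18,0,0,0,0,1],[-0.15,-0.1,0,0,0,0,1],[-0.15,0,0,0,0,0,1],[-0.15,0,0,0,0,0,1],[0,0,0,0,0,0,1]]]}}

```text
clock: 4.35
eef_pos: [398.0, -41.8, 189.3]
tool_rot: [-2.983, 0.283, -3.117]
force: [-0.7, 0.1, 0.0]
width: -0.0
gripper_force: 0.0
```

```bash
cat >> h.py <<'E'
from scipy.spatial.transform import Rotation as Ro
def st():
    s=ctrl.read_state();R=Ro.from_euler('xyz',s['tool_rot'])
    print(round(s['clock'],2),np.round(s['eef_pos']),np.round(R.as_matrix(),2).tolist(),'q',np.round(s['qpos'],2),'w',round(s['width'],1),'f',np.round(s['force'],1));return s,R
def plan(pos,Rt):
    s,R=st();rv=(R.inv()*Rt).as_rotvec(True)/45;d=R.inv().apply(np.array(pos)-s['eef_pos'])/150
    print('turn',np.round(rv,2),'shift now-axes',np.round(d,2),'shift target-axes',np.round(Rt.inv().apply(np.array(pos)-s['eef_pos'])/150,2))
def tilt(deg,yaw=-1.4,flip=0): # tool y = rack left, z forward-down
    a=np.radians(deg);z=np.array([np.sin(a),0,-np.cos(a)]);y=np.array([0,1,0]);x=np.cross(y,z)
    return Ro.from_euler('z',yaw,True)*Ro.from_matrix(np.c_[x,y,z])*Ro.from_euler('z',flip,True)
E
python3 -c "
from h import *
plan((520,0,60),tilt(50))"
```

```text
4.35 [398. -42. 189.] [[-0.96, 0.02, 0.28], [-0.02, 0.99, -0.15], [-0.28, -0.15, -0.95]] q [ 0.58  0.39 -0.94  2.46  1.26  0.56  0.16] w -0.0 f [-0.7  0.1  0. ]
turn [-0.16 -0.74  0.11] shift now-axes [-0.55  0.42  1.  ] shift target-axes [0.14 0.3  1.17]
```

{"name": "step_arm", "arguments": {"series": [[[0,0,0,-0.25,-0.03,-0.13,1],[0,0,0,-0.25,-0.03,-0.13,1],[0,0,0,-0.25,-0.03,-0.13,1],[0,0,0,-0.25,-0.03,-0.13,1],[0.18,0,0,0,0,0,1],[0.1,-0.16,0,0,0,0,1],[0,-0.18,0,0,0,0,1],[0,-0.18,0,0,0,0,1],[0,-0.18,0,0,0,0,1],[0,-0.18,0,0,0,0,1],[0,-0.18,0,0,0,0,1]]]}}

```text
clock: 5.45
eef_pos: [560.7, -33.0, 328.9]
tool_rot: [-2.539, 0.844, -2.75]
force: [-12.1, 56.0, 22.5]
width: 0.0
gripper_force: 0.0
```

```bash
python3 -c "
from h import *
plan((480,0,250),tilt(65))"
```

```text
5.45 [561. -33. 329.] [[-0.61, 0.08, 0.79], [-0.25, 0.92, -0.29], [-0.75, -0.38, -0.55]] q [ 0.56  0.5  -1.25  2.47  1.92  1.2  -0.37] w 0.0 f [-12.1  56.   22.5]
turn [-0.32 -0.26  0.39] shift now-axes [ 0.67  0.36 -0.2 ] shift target-axes [ 0.71  0.21 -0.27]
```

{"name": "step_arm", "arguments": {"series": [[[0,0,0,-0.25,-0.07,-0.02,1],[0,0,0,-0.25,-0.07,-0.02,1],[0,0,0,-0.25,-0.07,-0.02,1],[0,0,0,0,0,0,1]]]}}

```text
clock: 5.85
eef_pos: [623.6, -30.4, 434.7]
tool_rot: [-2.542, 0.851, -2.756]
force: [-0.2, 0.0, -0.7]
width: 0.0
gripper_force: 0.0
```

```bash
python3 -c "
from h import *
plan((620,-30,430),tilt(75));p=shot('scene','s1.png')"
```

```text
5.85 [624. -30. 435.] [[-0.61, 0.08, 0.79], [-0.25, 0.92, -0.29], [-0.75, -0.37, -0.54]] q [ 0.7   0.31 -1.23  2.18  1.7   0.88  0.01] w 0.0 f [-0.2  0.  -0.7]
turn [-0.28 -0.47  0.41] shift now-axes [ 0.04  0.01 -0.  ] shift target-axes [ 0.04  0.   -0.02]
```

View pics/s1.png

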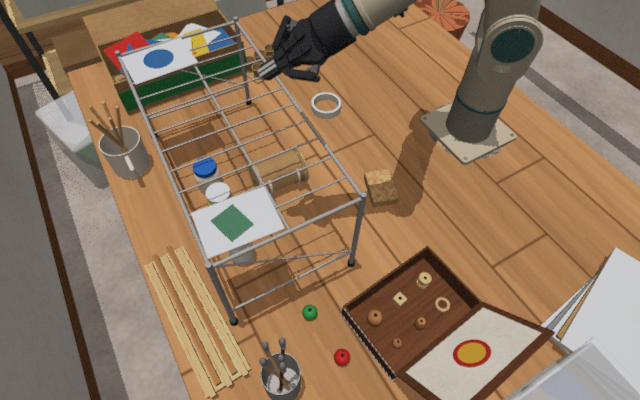

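The scene is undisturbed: the gripper is above the rack at (275,65), the drum is still at (281,170), and the contact force is gone.

{"name": "step_arm", "arguments": {"series": [[[-0.07,-0.12,0.1,0,0,0,1],[-0.07,-0.12,0.1,0,0,0,1],[-0.07,-0.12,0.1,0,0,0,1],[-0.07,-0.12,0.1,0,0,0,1],[0,0,0,0,0,0,1]]]}}

```text
clock: 6.4
eef_pos: [620.4, -37.1, 424.8]
tool_rot: [-2.925, 1.239, -2.986]
force: [0.3, -0.4, -0.4]
width: 0.3
gripper_force: 0.0
```

```bash
python3 -c "
from h import *
plan((500,0,250),tilt(65))"
```

```text
6.4 [620. -37. 425.] [[-0.32, 0.05, 0.95], [-0.05, 1.0, -0.07], [-0.95, -0.07, -0.32]] q [ 0.85  0.41 -1.19  2.45  2.55  0.95 -0.85] w 0.3 f [ 0.3 -0.4 -0.4]
turn [-0.06  0.14  0.07] shift now-axes [ 1.35  0.29 -0.41] shift target-axes [ 1.4   0.23 -0.24]
```

```bash
cat > kin.py <<'E'
import numpy as np, itertools
from scipy.optimize import least_squares
from scipy.spatial.transform import Rotation as Ro
S=[([-1.36,.628,.038,1.517,-.027,.996,-.02],(177.6,625.3,231.3),(-3.1397,0,2.865)),
([-.6,.16,.15,2.11,-.03,.87,1.1],(354,151,292),(3.141,.001,3.101)),
([.01,.22,-.17,2.41,.78,.27,.64],(426,-26,221.5),(-3.052,.344,3.095)),
([.58,.39,-.94,2.46,1.26,.56,.16],(398,-41.8,189.3),(-2.983,.283,-3.117)),
([.7,.31,-1.23,2.18,1.7,.88,.01],(623.6,-30.4,434.7),(-2.542,.851,-2.756)),
([.85,.41,-1.19,2.45,2.55,.95,-.85],(620.4,-37.1,424.8),(-2.925,1.239,-2.986))]
Rz=lambda a:Ro.from_rotvec([0,0,a]);Ry=lambda a:Ro.from_rotvec([0,a,0])
def fk(q,P,s):
    d0,L1,a,a2,L2,b,L7,o1,o7=P
    R=Rz(s[0]*q[0]+o1)*Ry(q[1])*Rz(s[1]*q[2]);p=np.array([0,0,d0])+R.apply([a,0,L1]);el=p
    R=R*Ry(q[3]);p=p+R.apply([a2,0,0]);R=R*Rz(s[2]*q[4]);p=p+R.apply([0,0,L2]);wr=p
    R=R*Ry(q[5]);p=p+R.apply([b,0,0]);R=R*Rz(s[3]*q[6]+o7);return p+R.apply([0,0,L7]),R,el,wr
def fit():
    best=None
    for s in itertools.product((1,-1),repeat=4):
        for o7 in(0,1.57,3.14,-1.57):
            f=lambda P:np.concatenate([np.r_[(fk(q,P,s)[0]-p),200*(Ro.from_euler('xyz',r).inv()*fk(q,P,s)[1]).as_rotvec()] for q,p,r in S])
            r=least_squares(f,[320,330,0,0,330,0,280,0,o7],max_nfev=60)
            if best is None or r.cost<best[0]:best=(r.cost,s,r.x,r.fun)
    return best
if __name__=='__main__':
    c,s,P,e=fit();print(c,s,np.round(P,2).tolist());print(np.round(e.reshape(-1,6)))
E
python3 kin.py
```

```text
262.7967191201556 (-1, -1, -1, -1) [331.47, 552.95, 9.04, -2.85, 396.23, 16.42, 329.86, -0.04, 1.54]
[[ 1.  0. -0. -1.  0.  3.]
 [-2.  8.  2. -0. -1.  2.]
 [-5.  4. -7.  3.  1. -0.]
 [ 3.  7.  1.  1.  2. -0.]
 [-4.  3.  0.  5.  4. -2.]
 [ 3. -8.  5. 10.  0. -3.]]
```

```bash
cat > ik.py <<'E'
from kin import *
from h import tilt
lo=np.array([-3.06,-.37,-1.25,.18,-1.1,.23,-2.94]);hi=np.array([3.06,2.12,1.32,2.47,4.24,1.98,2.94])
s=(-1,-1,-1,-1);P=[331.47,552.95,9.04,-2.85,396.23,16.42,329.86,-.04,1.54]
def ik(pos,R,n=30,seed=0):
    g=np.random.default_rng(seed);out=[]
    f=lambda q:np.r_[(fk(q,P,s)[0]-pos)/5,40*(R.inv()*fk(q,P,s)[1]).as_rotvec(),.02*q[2]]
    for _ in range(n):
        r=least_squares(f,g.uniform(lo,hi),bounds=(lo,hi),max_nfev=80)
        if r.cost<.1 and not any(np.abs(r.x-o).max()<.25 for o in out): out.append(r.x)
    return out
if __name__=='__main__':
    for nm,pos,T in[('push',(535,-12,40),30),('push',(535,-12,40),35),('drop',(585,-180,115),40),('drop',(585,-100,115),45),('drop',(585,-180,115),45)]:
        for fl in(0,90,180):
            print(nm,T,fl)
            for q in ik(pos,tilt(T,flip=fl)):print('   ',np.round(q,2),'margin',round(min((q-lo).min(),(hi-q).min()),2))
E
time python3 ik.py
```

```text
push 30 0
    [-0.02  0.8  -0.    2.47  3.14  0.65 -1.6 ] margin 0.0
    [-0.66  1.11  1.04  2.45  4.02  1.06 -2.68] margin 0.02
    [ 0.28  0.85 -0.44  2.46  2.69  0.72 -1.1 ] margin 0.01
    [ 0.59  1.08 -0.99  2.45  2.29  1.01 -0.57] margin 0.02
    [-0.19  0.81  0.25  2.47  3.4   0.67 -1.89] margin 0.0
push 30 90
    [ 0.49  0.97 -0.79  2.45  2.41  0.88 -2.31] margin 0.02
    [-0.12  0.8   0.15  2.47  3.29  0.65  2.94] margin 0.0
    [ 0.3   0.86 -0.48  2.46  2.66  0.73 -2.63] margin 0.01
    [ 0.12  0.81 -0.2   2.47  2.93  0.66 -2.94] margin 0.0
    [ 0.63  1.12 -1.05  2.45  2.25  1.07 -2.08] margin 0.02
    [-0.56  1.    0.85  2.45  3.91  0.91  2.2 ] margin 0.02
push 30 180
    [ 0.23  0.83 -0.37  2.46  2.76  0.7   1.96] margin 0.01
    [-0.69  1.17  1.12  2.45  4.06  1.13  0.39] margin 0.02
    [ 0.07  0.8  -0.12  2.47  3.01  0.65  1.69] margin 0.0
    [ 0.43  0.92 -0.68  2.46  2.49  0.82  2.29] margin 0.01
    [-0.16  0.81  0.21  2.47  3.35  0.66  1.3 ] margin 0.0
    [-0.55  0.99  0.84  2.45  3.9   0.91  0.64] margin 0.02
push 35 0
push 35 90
push 35 180
drop 40 0
    [ 0.56
[... 1962 characters left out ...]
0
    [ 0.99  0.94 -0.87  2.4   2.8   0.75 -2.19] margin 0.07
    [0.29 0.75 0.21 2.4  3.71 0.85 2.94] margin 0.0
    [ 0.79  0.81 -0.54  2.41  3.14  0.7  -2.61] margin 0.06
    [ 0.6   0.76 -0.25  2.41  3.41  0.73 -2.94] margin 0.0
    [-0.13  0.94  0.85  2.39  3.98  1.18  2.48] margin 0.08
    [-0.29  1.17  1.2   2.38  4.05  1.48  2.22] margin 0.09
drop 45 180
    [ 0.53  0.75 -0.15  2.4   3.49  0.75  1.68] margin 0.07
    [-0.28  1.15  1.17  2.38  4.05  1.45  0.67] margin 0.09
    [ 0.98  0.94 -0.87  2.4   2.81  0.75  2.51] margin 0.07
    [0.33 0.75 0.14 2.4  3.68 0.83 1.42] margin 0.07
    [-0.09  0.9   0.78  2.39  3.96  1.13  0.96] margin 0.08
real	0m24.554s
user	0m24.070s
sys	0m0.150s
```

```bash
cat > sim.py <<'E'
from ik import *
def follow(q,wps,n=10):
    # wps: (pos, tilt, lean about z)
    for (p0,T0,k0),(p1,T1,k1) in zip(wps,wps[1:]):
        bad=0
        for t in np.linspace(0,1,n+1)[1:]:
            pos=np.array(p0)*(1-t)+np.array(p1)*t;R=Ro.from_euler('z',k0*(1-t)+k1*t,True)*tilt(T0*(1-t)+T1*t)
            f=lambda x:np.r_[(fk(x,P,s)[0]-pos)/5,40*(R.inv()*fk(x,P,s)[1]).as_rotvec(),.05*(x-q)]
            r=least_squares(f,np.clip(q,lo+1e-6,hi-1e-6),bounds=(lo,hi),max_nfev=50);q=r.x;bad=max(bad,np.abs(r.fun[:6]).max())
        print(p1,T1,k1,np.round(q,2),'err',round(bad,2))
    return q
if __name__=='__main__':
    q0=[.85,.41,-1.19,2.45,2.55,.95,-.85]
    A=((620,-37,425),71,0)
    for mid in([((600,-37,400),50,0),((480,-20,330),32,0),((480,-12,150),28,0)],
               [((560,-37,380),50,0),((480,-30,300),38,0),((480,-12,150),30,0)],
               [((560,-37,380),50,-25),((480,-30,310),35,-25),((480,-12,150),30,-25)]):
        print('--');follow(q0,[A]+mid+[((540,-12,38),28,0)])
E
python3 sim.py
```

```text
--
(600, -37, 400) 50 0 [ 1.04  0.2  -1.19  2.25  1.89  0.23 -0.3 ] err 0.0
(480, -20, 330) 32 0 [ 1.17  0.08 -1.25  2.29  0.36  0.29  1.18] err 0.48
(480, -12, 150) 28 0 [ 0.75  0.79 -1.25  2.47  1.82  0.84 -0.31] err 1.45
(540, -12, 38) 28 0 [ 0.67  1.18 -1.16  2.41  2.15  1.12 -0.38] err 1.27
--
(560, -37, 380) 50 0 [ 1.14  0.15 -1.24  2.38  2.38  0.23 -0.8 ] err 0.0
(480, -30, 300) 38 0 [ 1.09  0.18 -1.25  2.47  1.83  0.23 -0.3 ] err 0.24
(480, -12, 150) 30 0 [ 0.75  0.79 -1.25  2.47  1.83  0.84 -0.32] err 2.49
(540, -12, 38) 28 0 [ 0.68  1.2  -1.18  2.41  2.14  1.14 -0.36] err 2.2
--
(560, -37, 380) 50 -25 [ 0.63  0.25 -1.12  2.28  1.59  0.81 -0.54] err 0.0
(480, -30, 310) 35 -25 [ 0.75  0.23 -1.19  2.34  1.28  0.66 -0.3 ] err 0.0
(480, -12, 150) 30 -25 [ 0.53  0.85 -1.25  2.47  1.73  1.18 -0.84] err 0.32
(540, -12, 38) 28 0 [ 0.66  1.17 -1.13  2.41  2.15  1.09 -0.39] err 0.39
```

```bash
cat > rows.py <<'E'
from h import *
from scipy.linalg import logm
def rows(wps):
    s,R=st();p=np.array(s['eef_pos'])
    for pos,Rt in wps:
        # equal rows: turn rv/n each; world shift d/n expressed at mid-row axes
        rv=(R.inv()*Rt).as_rotvec();d=np.array(pos,float)-p
        n=int(np.ceil(max(np.degrees(np.linalg.norm(rv))/8,np.linalg.norm(d)/45,1)))
        rel=[np.round(np.r_[np.degrees(rv)/n/45,(R*Ro.from_rotvec(rv*(k)/n)).inv().apply(d/n)/150],2).tolist() for k in range(n)]
        print(n,'rows to',pos);[print('  ',r) for r in rel]
        p=np.array(pos,float);R=Rt
def T(t,k=0,flip=0): return Ro.from_euler('z',k,True)*tilt(t,flip=flip)
E
python3 -c "
from rows import *
rows([((560,-37,380),T(50,-25)),((485,-30,310),T(33,-25)),((490,-12,150),T(26,-25)),((525,-8,60),T(28,0))])"
```

```text
6.4 [620. -37. 425.] [[-0.32, 0.05, 0.95], [-0.05, 1.0, -0.07], [-0.95, -0.07, -0.32]] q [ 0.85  0.41 -1.19  2.45  2.55  0.95 -0.85] w 0.3 f [ 0.3 -0.4 -0.4]
5 rows to (560, -37, 380)
   [0.08, 0.1, 0.07, 0.08, 0.0, -0.06]
   [0.08, 0.1, 0.07, 0.09, -0.01, -0.05]
   [0.08, 0.1, 0.07, 0.09, -0.02, -0.04]
   [0.08, 0.1, 0.07, 0.09, -0.02, -0.03]
   [0.08, 0.1, 0.07, 0.09, -0.03, -0.03]
3 rows to (485, -30, 310)
   [0.0, 0.13, -0.0, 0.22, -0.06, -0.02]
   [0.0, 0.13, -0.0, 0.22, -0.06, 0.0]
   [0.0, 0.13, -0.0, 0.22, -0.06, 0.02]
4 rows to (490, -12, 150)
   [0.0, 0.04, 0.0, 0.15, 0.03, 0.22]
   [0.0, 0.04, 0.0, 0.14, 0.03, 0.22]
   [0.0, 0.04, 0.0, 0.14, 0.03, 0.23]
   [0.0, 0.04, 0.0, 0.13, 0.03, 0.23]
4 rows to (525, -8, 60)
   [-0.06, -0.01, -0.12, 0.02, 0.03, 0.16]
   [-0.06, -0.01, -0.12, 0.02, 0.03, 0.16]
   [-0.06, -0.01, -0.12, 0.02, 0.02, 0.16]
   [-0.06, -0.01, -0.12, 0.02, 0.01, 0.16]
```

{"name": "step_arm", "arguments": {"series": [[[0.08,0.1,0.07,0.08,0,-0.06,1],[0.08,0.1,0.07,0.09,-0.01,-0.05,1],[0.08,0.1,0.07,0.09,-0.02,-0.04,1],[0.08,0.1,0.07,0.09,-0.02,-0.03,1],[0.08,0.1,0.07,0.09,-0.03,-0.03,1],[0,0.13,0,0.22,-0.06,-0.02,1],[0,0.13,0,0.22,-0.06,0,1],[0,0.13,0,0.22,-0.06,0.02,1],[0,0,0,0,0,0,1]]]}}

```text
clock: 7.3
eef_pos: [485.6, -27.1, 315.1]
tool_rot: [3.121, 0.557, 2.676]
force: [0.1, -0.6, -0.2]
width: 0.2
gripper_force: 0.0
```

```bash
python3 -c "
from rows import *
rows([((490,-12,150),T(26,-25)),((530,-8,50),T(28,0)),((540,-8,38),T(28,0))])"
```

```text
7.3 [486. -27. 315.] [[-0.76, 0.44, 0.48], [0.38, 0.9, -0.22], [-0.53, 0.02, -0.85]] q [ 0.71  0.22 -1.12  2.27  1.1   0.66 -0.11] w 0.2 f [ 0.1 -0.6 -0.2]
4 rows to (490, -12, 150)
   [0.01, 0.03, -0.0, 0.15, 0.02, 0.23]
   [0.01, 0.03, -0.0, 0.14, 0.02, 0.24]
   [0.01, 0.03, -0.0, 0.14, 0.02, 0.24]
   [0.01, 0.03, -0.0, 0.13, 0.02, 0.24]
4 rows to (530, -8, 50)
   [-0.06, -0.01, -0.12, 0.02, 0.04, 0.17]
   [-0.06, -0.01, -0.12, 0.02, 0.03, 0.18]
   [-0.06, -0.01, -0.12, 0.02, 0.02, 0.18]
   [-0.06, -0.01, -0.12, 0.02, 0.02, 0.18]
1 rows to (540, -8, 38)
   [0.0, 0.0, 0.0, -0.02, 0.0, 0.1]
```

{"name": "step_arm", "arguments": {"series": [[[0.01,0.03,0,0.15,0.02,0.23,1],[0.01,0.03,0,0.14,0.02,0.24,1],[0.01,0.03,0,0.14,0.02,0.24,1],[0.01,0.03,0,0.13,0.02,0.24,1],[-0.06,-0.01,-0.12,0.02,0.04,0.17,1],[-0.06,-0.01,-0.12,0.02,0.03,0.18,1],[-0.06,-0.01,-0.12,0.02,0.02,0.18,1],[-0.06,-0.01,-0.12,0.02,0.02,0.18,1],[0,0,0,0,0,0,1]]]}}

```text
clock: 8.2
eef_pos: [533.5, -14.0, 47.1]
tool_rot: [-3.122, 0.489, 3.099]
force: [-0.5, -0.3, 0.1]
width: 0.1
gripper_force: 0.0
```

```bash
python3 -c "
from rows import *
rows([((543,-12,38),T(28,0)),((543,-35,38),T(28,0)),((543,-105,38),T(28,0))])"
```

```text
8.2 [533. -14.  47.] [[-0.88, 0.05, 0.47], [0.04, 1.0, -0.04], [-0.47, -0.02, -0.88]] q [ 0.47  0.93 -0.84  2.41  2.22  0.86 -0.65] w 0.1 f [-0.5 -0.3  0.1]
1 rows to (543, -12, 38)
   [-0.04, 0.0, -0.02, -0.03, 0.02, 0.08]
1 rows to (543, -35, 38)
   [0.0, 0.0, 0.0, -0.0, -0.15, 0.0]
2 rows to (543, -105, 38)
   [0.0, 0.0, 0.0, -0.01, -0.23, 0.0]
   [0.0, 0.0, 0.0, -0.01, -0.23, 0.0]
```

{"name": "step_arm", "arguments": {"series": [[[-0.04,0,-0.02,-0.03,0,0.07,1],[0,0,0,0,-0.07,0,1],[0,0,0,0,-0.06,0,1],[0,0,0,0,-0.05,0,1],[0,0,0,0,-0.05,0,1],[0,0,0,0,-0.05,0,1],[0,0,0,0,-0.05,0,1],[0,0,0,0,-0.05,0,1],[0,0,0,0,-0.05,0,1],[0,0,0,0,-0.04,0,1],[0,0,0,0,-0.02,0,1],[0,0,0,0,0,0,1]]]}}

```text
clock: 9.4
eef_pos: [542.4, -59.6, 54.8]
tool_rot: [3.106, 0.508, -3.128]
force: [-24.6, 40.5, 76.6]
width: 0.2
gripper_force: 48.6
```

{"name": "step_arm", "arguments": {"series": [[[0,0,0,0,0,0,1],[0,0,0,0,0,0,1],[0,0,0,0,0,0,1]]]}}

```text
clock: 9.7
eef_pos: [542.4, -59.5, 54.7]
tool_rot: [3.107, 0.508, -3.127]
force: [-25.0, 41.0, 76.2]
width: -0.1
gripper_force: 48.6
```

```bash
python3 -c "
from rows import *
st()
a=shot('top')['img'][:,:,::-1];b=shot('scene')['img'][:,:,::-1]
f=lambda i,x,y,w,h:cv2.resize(i[y:y+h,x:x+w],(400,300),interpolation=cv2.INTER_CUBIC)
cv2.imwrite('pics/c1.png',np.hstack([f(a,350,160,100,75),f(b,205,100,120,90)]))
"
```

```text
9.7 [542. -60.  55.] [[-0.87, -0.03, 0.49], [-0.01, 1.0, 0.04], [-0.49, 0.03, -0.87]] q [ 0.67  0.91 -0.83  2.38  2.36  0.68 -0.51] w -0.1 f [-25.   41.   76.2]
```

View pics/c1.png

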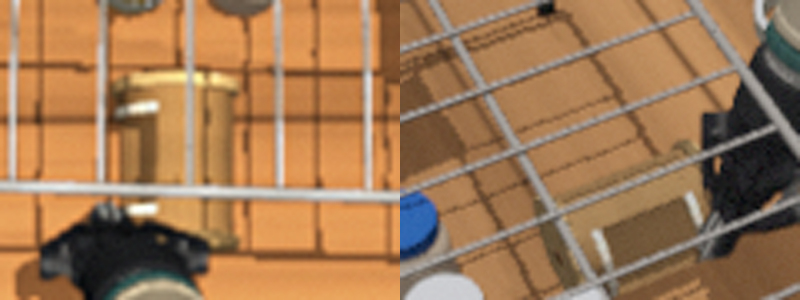

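The crop shows the drum rolled partway. The window, a dark opening between the two white tapes, is at scene crop (655,235), facing left and up. The wide gripper knuckles are jammed against the front disc, so I'll back off and lean the tool to keep the body clear.

{"name": "step_arm", "arguments": {"series": [[[0,0,0,0,0.2,0,1],[0,0,0,0,0.15,0,1],[0,0,0,0,0,0,1]]]}}

```text
clock: 10.1
eef_pos: [542.8, -30.6, 45.5]
tool_rot: [3.136, 0.496, 3.125]
force: [-1.7, 3.4, 10.7]
width: 0.0
gripper_force: 5.2
```

```bash
cat >> rows.py <<'E'
def TL(t,b): return Ro.from_euler('x',-b,True)*tilt(t)
E
python3 - <<'E'
from rows import *
from ik import ik,lo,hi
a=shot('top');b=shot('scene')
f=lambda i,x,y,w,h:cv2.resize(i['img'][y:y+h,x:x+w,::-1],(400,300),interpolation=cv2.INTER_CUBIC)
cv2.imwrite('pics/c2.png',np.hstack([f(a,350,160,100,75),f(b,205,100,120,90)]))
rows([((540,5,30),TL(28,25))])
for q in ik((540,-100,30),TL(28,25)):print(np.round(q,2))
E
```

```text
10.2 [543. -32.  46.] [[-0.88, 0.02, 0.48], [0.02, 1.0, -0.0], [-0.48, 0.0, -0.88]] q [ 0.55  0.93 -0.83  2.39  2.28  0.79 -0.59] w 0.2 f [-3.6  7.5 15.7]
4 rows to (540, 5, 30)
   [0.12, -0.0, -0.06, 0.02, 0.06, 0.02]
   [0.12, -0.0, -0.06, 0.01, 0.06, 0.01]
   [0.12, -0.0, -0.06, 0.01, 0.07, 0.01]
   [0.12, -0.0, -0.06, 0.01, 0.07, 0.0]
[ 0.29  0.99 -0.6   2.4   2.2   1.12 -0.55]
[-0.16  0.89  0.05  2.41  2.52  0.75 -1.03]
[-0.8   1.28  1.13  2.41  3.83  0.79 -2.56]
[ 0.54  1.24 -1.04  2.39  2.12  1.51 -0.27]
[-0.57  1.01  0.67  2.42  3.22  0.61 -1.84]
[ 0.1   0.91 -0.32  2.41  2.31  0.94 -0.73]
[-0.34  0.91  0.31  2.42  2.76  0.65 -1.31]
```

View pics/c2.png

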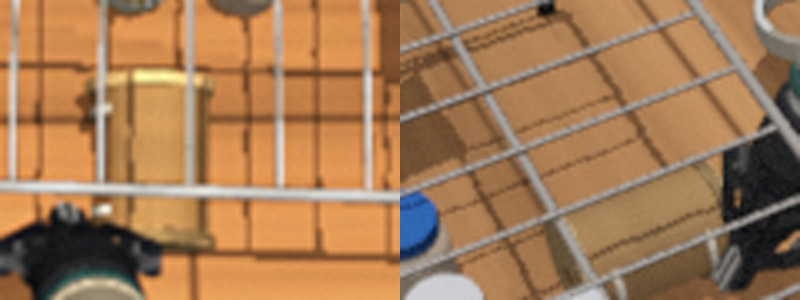

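Run:
```python
from rows import *
from ik import ik,lo,hi
rows([((530,-20,75),TL(28,0)),((530,25,75),TL(28,35)),((540,10,30),TL(28,35))])
for pos in [(540,10,30),(540,-110,30)]:
  for q in ik(pos,TL(28,35)):print(np.round(q,2))
```

```text
10.2 [543. -32.  46.] [[-0.88, 0.02, 0.48], [0.02, 1.0, -0.0], [-0.48, 0.0, -0.88]] q [ 0.55  0.93 -0.83  2.39  2.28  0.79 -0.59] w 0.2 f [-3.6  7.5 15.7]
1 rows to (530, -20, 75)
   [0.01, 0.01, 0.01, -0.02, 0.08, -0.21]
5 rows to (530, 25, 75)
   [0.14, -0.0, -0.07, 0.0, 0.06, -0.0]
   [0.14, -0.0, -0.07, -0.0, 0.06, -0.01]
   [0.14, -0.0, -0.07, -0.01, 0.06, -0.01]
   [0.14, -0.0, -0.07, -0.01, 0.06, -0.02]
   [0.14, -0.0, -0.07, -0.01, 0.05, -0.03]
2 rows to (540, 10, 30)
   [0.0, 0.0, 0.0, 0.04, 0.05, 0.15]
   [0.0, 0.0, 0.0, 0.04, 0.05, 0.15]
[-0.28  0.97 -0.3   2.28  1.89  1.03 -0.65]
[-0.58  0.94  0.11  2.29  1.96  0.72 -0.8 ]
[-1.13  1.25  1.02  2.31  3.74  0.32 -2.71]
[ 0.2   1.34 -1.08  2.27  1.92  1.8  -0.38]
[-0.82  1.    0.45  2.3   2.16  0.46 -1.06]
[ 0.01  1.11 -0.73  2.28  1.88  1.41 -0.51]
[ 0.32  1.15 -0.77  2.37  2.09  1.47 -0.4 ]
[-0.29  0.96  0.11  2.39  2.34  0.83 -0.93]
[-0.9   1.38  1.15  2.4   3.73  0.67 -2.55]
[-0.08  0.96 -0.18  2.38  2.21  1.01 -0.73]
[ 0.52  1.43 -1.16  2.36  2.12  1.87 -0.16]
[-0.5   1.    0.4   2.4   2.56  0.67 -1.23]
```

{"name": "step_arm", "arguments": {"series": [[[0,0,0,0,0,-0.25,1],[0,0,0,0,0.1,0,1],[0.14,0,-0.07,0,0.06,0,1],[0.14,0,-0.07,0,0.06,-0.01,1],[0.14,0,-0.07,-0.01,0.06,-0.01,1],[0.14,0,-0.07,-0.01,0.06,-0.02,1],[0.14,0,-0.07,-0.01,0.05,-0.03,1],[0,0,0,0,0,0,1]]]}}

```text
clock: 11.0
eef_pos: [525.8, 31.9, 76.0]
tool_rot: [-2.47, 0.404, -2.874]
force: [0.9, 0.1, -0.7]
width: 0.2
gripper_force: 0.0
```

Run:
```python
from rows import *
a=shot('top')
for r in ctrl.recognise(a,'drum')[:2]:print(r,atz(a,r['centre'],50))
rows([((540,12,28),TL(28,35)),((540,-28,28),TL(28,35))])
```

```text
{'centre': [390.0, 195.8], 'score': 0.66} [ 594.84174801 -106.75359767   50.        ]
11.1 [525.  26.  77.] [[-0.89, 0.03, 0.46], [-0.24, 0.82, -0.52], [-0.39, -0.57, -0.72]] q [-0.16  0.93 -0.64  2.28  1.66  1.26 -0.49] w -0.2 f [-0.4 -0.8  0.1]
2 rows to (540, 12, 28)
   [-0.0, -0.01, -0.01, 0.03, 0.06, 0.16]
   [-0.0, -0.01, -0.01, 0.03, 0.06, 0.16]
1 rows to (540, -28, 28)
   [0.0, 0.0, 0.0, 0.07, -0.22, 0.14]
```

{"name": "step_arm", "arguments": {"series": [[[0,-0.01,-0.01,0.03,0.06,0.16,1],[0,-0.01,-0.01,0.03,0.06,0.16,1],[0,0,0,0.06,-0.2,0.13,1],[0,0,0,0.02,-0.06,0.04,1],[0,0,0,0.012,-0.038,0.025,1],[0,0,0,0.012,-0.038,0.025,1],[0,0,0,0.012,-0.038,0.025,1],[0,0,0,0.012,-0.038,0.025,1]]]}}

```text
clock: 11.9
eef_pos: [540.9, -62.9, 28.2]
tool_rot: [-2.459, 0.407, -2.856]
force: [1.1, 1.9, 1.3]
width: -0.3
gripper_force: 0.5
```

Run:
```python
from rows import *
st()
a=shot('top')
for r in ctrl.recognise(a,'drum')[:2]:print(r,atz(a,r['centre'],50))
```

```text
11.9 [541. -63.  28.] [[-0.88, 0.02, 0.47], [-0.26, 0.81, -0.52], [-0.4, -0.58, -0.71]] q [-0.01  1.03 -0.54  2.34  1.95  1.26 -0.56] w -0.3 f [1.1 1.9 1.3]
```

Light force (about 2 N), so it is rolling cleanly. I'll continue slowly.

{"name": "step_arm", "arguments": {"series": [[[0,0,0,0.01,-0.032,0.02,1],[0,0,0,0.01,-0.032,0.02,1],[0,0,0,0.01,-0.032,0.02,1],[0,0,0,0.01,-0.032,0.02,1],[0,0,0,0.01,-0.032,0.02,1],[0,0,0,0.005,-0.016,0.01,1],[0,0,0,0,0,0,1],[0,0,0,0,0,0,1]]]}}

```text
clock: 12.8
eef_pos: [540.3, -95.3, 28.0]
tool_rot: [-2.459, 0.405, -2.856]
force: [0.2, -0.2, -0.1]
width: -0.3
gripper_force: 0.0
```

Run:
```python
from rows import *
st()
a=shot('top');b=shot('scene')
f=lambda i,x,y,w,h:cv2.resize(i['img'][y:y+h,x:x+w,::-1],(400,300),interpolation=cv2.INTER_CUBIC)
cv2.imwrite('pics/c3.png',np.hstack([f(a,350,160,100,75),f(b,205,100,120,90)]))
```

```text
12.8 [540. -95.  28.] [[-0.88, 0.02, 0.47], [-0.26, 0.81, -0.52], [-0.39, -0.58, -0.71]] q [ 0.05  1.03 -0.51  2.36  2.01  1.25 -0.56] w -0.3 f [ 0.2 -0.2 -0.1]
```

View pics/c3.png

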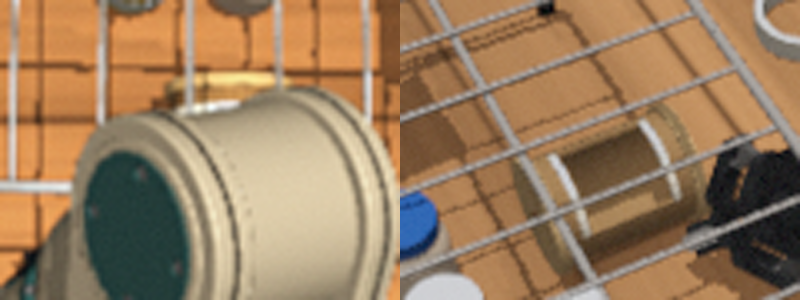

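```bash
cat >> h.py <<'E'
def cyl(p,uv,yc,r=45,zc=50):
    o,d=ray(p,uv);a=d[1]**2+d[2]**2;q=o-[0,yc,zc];b=q[1]*d[1]+q[2]*d[2];c=q[1]**2+q[2]**2-r*r
    D=b*b-a*c
    if D<0: return None
    X=o+d*(-b-D**.5)/a;return np.round(X),round(np.degrees(np.arctan2(X[1]-yc,X[2]-zc)))
E
python3 - <<'E'
from h import *
p=shot('top');b=shot('scene')
print([np.round(atz(p,u,50)) for u in [(391.5,181),(423.5,181)]])
for yc in(-155,-163,-170):
  print(yc,[cyl(b,u,yc) for u in[(278.5,137.5),(286.6,160),(251.5,148),(259.9,169.6)]])
E
```

```text
[array([ 642., -113.,   50.]), array([ 641., -213.,   50.])]
-155 [(array([ 538., -170.,   92.]), -20), (array([ 546., -113.,   65.]), 71), (array([ 615., -174.,   91.]), -24), (array([ 622., -115.,   70.]), 64)]
-163 [(array([ 539., -168.,   95.]), -7), (array([ 543., -119.,   57.]), 81), (array([ 616., -171.,   94.]), -10), (array([ 620., -120.,   63.]), 73)]
-170 [(array([ 539., -168.,   95.]), 2), (array([ 540., -125.,   48.]), 93), (array([ 616., -170.,   95.]), 0), (array([ 618., -125.,   56.]), 83)]
```

{"name": "step_arm", "arguments": {"series": [[[0,0,0,0.014,-0.044,0.028,1],[0,0,0,0.007,-0.022,0.014,1],[0,0,0,0.007,-0.022,0.014,1],[0,0,0,0.007,-0.022,0.014,1],[0,0,0,0.007,-0.022,0.014,1],[0,0,0,0.006,-0.018,0.012,1],[0,0,0,0.005,-0.014,0.009,1],[0,0,0,0.004,-0.011,0.007,1],[0,0,0,0,0,0,1],[0,0,0,0,0,0,1],[0,0,0,0,0,0,1]]]}}

```text
clock: 14.1
eef_pos: [540.1, -127.5, 27.9]
tool_rot: [-2.459, 0.405, -2.856]
force: [0.4, 0.7, 0.2]
width: 0.1
gripper_force: 0.1
```

Run:
```python
from rows import *
st()
a=shot('top');b=shot('scene')
f=lambda i,x,y,w,h:cv2.resize(i['img'][y:y+h,x:x+w,::-1],(400,300),interpolation=cv2.INTER_CUBIC)
cv2.imwrite('pics/c4.png',np.hstack([f(a,370,160,100,75),f(b,205,80,120,90)]))
```

```text
14.1 [ 540. -127.   28.] [[-0.88, 0.02, 0.47], [-0.26, 0.81, -0.52], [-0.39, -0.58, -0.71]] q [ 0.12  1.03 -0.49  2.38  2.09  1.24 -0.55] w 0.1 f [0.4 0.7 0.2]
```

View pics/c4.png

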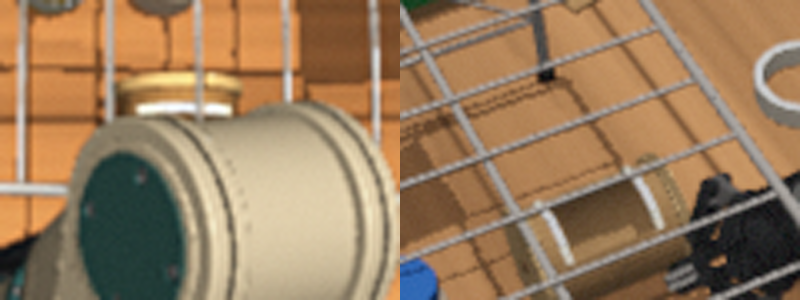

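Run:
```python
from rows import *
p=shot('top');b=shot('scene')
e=[np.round(atz(p,u,50)) for u in [(399.5,180.5),(430.5,180.5)]];print(e)
for yc in(-180,-187,-194):
  print(yc,[cyl(b,u,yc) for u in[(273.4,131),(283,147.5),(247,141.5),(256.6,159.5)]],[cyl(p,u,yc) for u in[(402.5,187),(427,187)]])
st()
# rows to back off and raise
rows([((520,-90,60),TL(28,30))])
```

```text
[array([ 643., -138.,   50.]), array([ 643., -235.,   50.])]
-180 [(array([ 539., -199.,   91.]), -25), (array([ 539., -145.,   78.]), 51), (array([ 616., -201.,   90.]), -27), (array([ 617., -144.,   77.]), 54)] [(array([ 618., -142.,   74.]), 58), (array([ 617., -216.,   77.]), -54)]
-187 [(array([ 540., -196.,   94.]), -12), (array([ 537., -149.,   73.]), 59), (array([ 617., -197.,   94.]), -13), (array([ 615., -148.,   72.]), 61)] [(array([ 620., -144.,   63.]), 73), (array([ 616., -214.,   86.]), -37)]
-194 [(array([ 540., -195.,   95.]), -2), (array([ 535., -153.,   68.]), 66), (array([ 617., -196.,   95.]), -3), (array([ 614., -152.,   66.]), 69)] [None, (array([ 615., -213.,   91.]), -24)]
14.3 [ 540. -127.   28.] [[-0.88, 0.02, 0.47], [-0.26, 0.81, -0.52], [-0.39, -0.58, -0.71]] q [ 0.12  1.03 -0.49  2.38  2.09  1.24 -0.55] w -0.2 f [0.2 0.2 0.2]
14.3 [ 540. -127.   28.] [[-0.88, 0.02, 0.47], [-0.26, 0.81, -0.52], [-0.39, -0.58, -0.71]] q [ 0.12  1.03 -0.49  2.38  2.09  1.24 -0.55] w -0.2 f [0.2 0.2 0.2]
2 rows to (520, -90, 60)
   [-0.05, 0.0, 0.03, -0.02, 0.04, -0.17]
   [-0.05, 0.0, 0.03, -0.01, 0.05, -0.17]
```

{"name": "step_arm", "arguments": {"series": [[[0,0,0,0.006,-0.02,0.013,1],[0,0,0,0.006,-0.02,0.013,1],[0,0,0,0.006,-0.02,0.013,1],[0,0,0,0.004,-0.013,0.009,1],[0,0,0,0,0,0,1],[0,0,0,0,0,0,1],[-0.02,0,0.01,-0.01,0.05,-0.1,1],[-0.04,0,0.03,-0.02,0.04,-0.17,1],[-0.04,0,0.03,-0.02,0.04,-0.17,1]]]}}

```text
clock: 15.2
eef_pos: [515.6, -88.1, 68.2]
tool_rot: [-2.56, 0.438, -2.905]
force: [0.1, 0.5, 0.4]
width: -0.2
gripper_force: 0.0
```

Run:
```python
from rows import *
rows([((470,40,110),TL(28,25)),((470,120,200),TL(28,20))])
```

```text
15.2 [516. -88.  68.] [[-0.88, 0.03, 0.47], [-0.21, 0.87, -0.45], [-0.42, -0.5, -0.76]] q [ 0.12  0.9  -0.58  2.45  2.    1.16 -0.58] w -0.2 f [0.1 0.5 0.4]
4 rows to (470, 40, 110)
   [-0.02, 0.0, 0.01, -0.01, 0.15, -0.18]
   [-0.02, 0.0, 0.01, -0.01, 0.15, -0.18]
   [-0.02, 0.0, 0.01, -0.0, 0.16, -0.18]
   [-0.02, 0.0, 0.01, -0.0, 0.16, -0.18]
3 rows to (470, 120, 200)
   [-0.03, 0.0, 0.02, -0.12, 0.08, -0.23]
   [-0.03, 0.0, 0.02, -0.12, 0.08, -0.23]
   [-0.03, 0.0, 0.02, -0.12, 0.09, -0.22]
```

```bash
cat > sim2.py <<'E'
from ik import *
from rows import T,TL
from h import ctrl
from scipy.spatial.transform import Slerp
def follow(q,p0,R0,wps,n=10):
    for p1,R1 in wps:
        sl=Slerp([0,1],Ro.concatenate([R0,R1]));bad=0
        for t in np.linspace(0,1,n+1)[1:]:
            pos=np.array(p0)*(1-t)+np.array(p1)*t;R=sl(t)
            f=lambda x:np.r_[(fk(x,P,s)[0]-pos)/5,40*(R.inv()*fk(x,P,s)[1]).as_rotvec(),.05*(x-q)]
            r=least_squares(f,np.clip(q,lo+1e-6,hi-1e-6),bounds=(lo,hi),max_nfev=50);q=r.x;bad=max(bad,np.abs(r.fun[:6]).max())
        p0,R0=p1,R1;print(p1,np.round(q,2),'err',round(bad,2))
    return q,p0,R0
def now():
    st=ctrl.read_state();return np.array(st['qpos']),np.array(st['eef_pos']),Ro.from_euler('xyz',st['tool_rot'])
E
python3 - <<'E'
from sim2 import *
q,p,R=now()
a=follow(q,p,R,[((500,-20,150),TL(22,25)),((490,40,290),TL(15,20)),((540,200,260),T(0,15)),((570,337,120),T(0,15)),((570,337,10),T(0,15))])
print('return')
follow(*a,[((570,337,200),T(0)),((490,100,320),TL(25,10)),((485,-30,310),TL(33,20)),((490,-60,200),TL(33,20)),((510,-120,135),TL(36,10)),((585,-197,125),T(40))])
E
```

```text
(500, -20, 150) [ 0.14  0.65 -0.71  2.35  1.6   0.93 -0.23] err 0.0
(490, 40, 290) [ 0.3   0.41 -0.96  2.07  0.94  1.03  0.4 ] err 0.0
(540, 200, 260) [ 0.25  0.72 -1.11  1.71  0.7   1.17  0.76] err 0.0
(570, 337, 120) [-0.08  0.96 -0.94  1.58  0.86  1.06  0.55] err 0.0
(570, 337, 10) [-0.13  1.09 -0.83  1.61  0.98  0.91  0.47] err 0.0
return
(570, 337, 200) [-0.08  0.86 -0.94  1.52  0.73  1.15  0.39] err 0.0
(490, 100, 320) [ 0.31  0.25 -0.96  2.14  0.9   0.78  0.34] err 0.0
(485, -30, 310) [ 0.4   0.17 -0.81  2.37  1.37  0.62  0.12] err 0.0
(490, -60, 200) [ 0.62  0.72 -1.25  2.47  1.74  1.16 -0.23] err 1.84
(510, -120, 135) [ 0.91  0.95 -1.25  2.47  2.05  1.05 -0.17] err 2.93
(585, -197, 125) [ 1.16  1.08 -1.24  2.32  2.26  0.8  -0.03] err 2.09
```

Run:
```python
from rows import *
rows([((500,-20,150),TL(22,25)),((490,40,290),TL(15,20)),((540,200,260),T(0,15)),((570,337,120),T(0,15))])
```

```text
15.2 [516. -88.  68.] [[-0.88, 0.03, 0.47], [-0.21, 0.87, -0.45], [-0.42, -0.5, -0.76]] q [ 0.12  0.9  -0.58  2.45  2.    1.16 -0.58] w -0.2 f [0.1 0.5 0.4]
3 rows to (500, -20, 150)
   [-0.03, 0.05, 0.01, -0.08, 0.04, -0.22]
   [-0.03, 0.05, 0.01, -0.07, 0.05, -0.22]
   [-0.03, 0.05, 0.01, -0.06, 0.05, -0.22]
4 rows to (490, 40, 290)
   [-0.03, 0.04, 0.01, -0.08, -0.01, -0.24]
   [-0.03, 0.04, 0.01, -0.07, -0.0, -0.24]
   [-0.03, 0.04, 0.01, -0.06, 0.0, -0.25]
   [-0.03, 0.04, 0.01, -0.06, 0.01, -0.25]
4 rows to (540, 200, 260)
   [-0.12, 0.07, -0.07, -0.09, 0.27, -0.02]
   [-0.12, 0.07, -0.07, -0.1, 0.27, -0.0]
   [-0.12, 0.07, -0.07, -0.11, 0.26, 0.02]
   [-0.12, 0.07, -0.07, -0.13, 0.25, 0.03]
5 rows to (570, 337, 120)
   [0.0, 0.0, 0.0, -0.08, 0.17, 0.19]
   [0.0, 0.0, 0.0, -0.08, 0.17, 0.19]
   [0.0, 0.0, 0.0, -0.08, 0.17, 0.19]
   [0.0, 0.0, 0.0, -0.08, 0.17, 0.19]
   [0.0, 0.0, 0.0, -0.08, 0.17, 0.19]
```

{"name": "step_arm", "arguments": {"series": [[[-0.03,0.05,0.01,-0.08,0.04,-0.22,1],[-0.03,0.05,0.01,-0.07,0.05,-0.22,1],[-0.03,0.05,0.01,-0.06,0.05,-0.22,1],[-0.03,0.04,0.01,-0.08,-0.01,-0.24,1],[-0.03,0.04,0.01,-0.07,0,-0.24,1],[-0.03,0.04,0.01,-0.06,0,-0.25,1],[-0.03,0.04,0.01,-0.06,0.01,-0.25,1],[-0.03,0.03,0,0,0.27,0,1]]]}}

```text
clock: 16.0
eef_pos: [495.0, 77.5, 279.9]
tool_rot: [-2.806, 0.235, -3.088]
force: [1.2, 0.0, -0.7]
width: -0.0
gripper_force: 0.0
```

Run:
```python
from rows import *
a=shot('top');b=shot('scene')
f=lambda i,x,y,w,h:cv2.resize(i['img'][y:y+h,x:x+w,::-1],(400,400),interpolation=cv2.INTER_CUBIC)
cv2.imwrite('pics/c5.png',np.hstack([f(a,385,160,70,70),f(b,215,100,80,80)]))
rows([((470,260,260),T(0,15)),((570,337,120),T(0,15)),((570,337,10),T(0,15))])
```

```text
16.1 [493.  83. 274.] [[-0.97, 0.01, 0.23], [-0.06, 0.95, -0.31], [-0.22, -0.32, -0.92]] q [ 0.1   0.43 -0.82  2.    0.85  1.05  0.4 ] w -0.1 f [-0.4 -0.1 -0.6]
4 rows to (470, 260, 260)
   [-0.11, 0.06, -0.07, 0.02, 0.29, -0.08]
   [-0.11, 0.06, -0.07, 0.01, 0.29, -0.05]
   [-0.11, 0.06, -0.07, -0.0, 0.3, -0.03]
   [-0.11, 0.06, -0.07, -0.02, 0.3, -0.0]
5 rows to (570, 337, 120)
   [0.0, 0.0, 0.0, -0.15, 0.07, 0.19]
   [0.0, 0.0, 0.0, -0.15, 0.07, 0.19]
   [0.0, 0.0, 0.0, -0.15, 0.07, 0.19]
   [0.0, 0.0, 0.0, -0.15, 0.07, 0.19]
   [0.0, 0.0, 0.0, -0.15, 0.07, 0.19]
3 rows to (570, 337, 10)
   [0.0, 0.0, 0.0, 0.0, 0.0, 0.24]
   [0.0, 0.0, 0.0, 0.0, 0.0, 0.24]
   [0.0, 0.0, 0.0, 0.0, 0.0, 0.24]
```

View pics/c5.png

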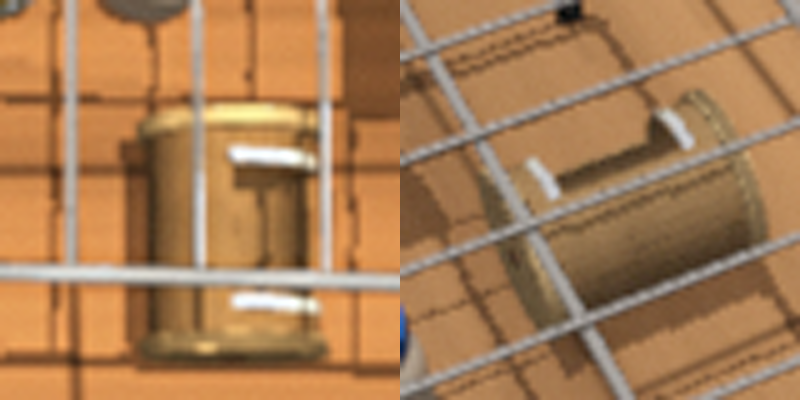

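Run:
```python
from rows import *
p=shot('top');b=shot('scene')
for z,r in((50,180),):
  e=[np.round(atz(p,u,z)) for u in [(409.5,181),(441,181)]];print(e)
print([np.round(atz(p,(425,u),100)) for u in(178.5,220)])
for yc in(-212,-218,-224):
  print(yc,[cyl(p,u,yc) for u in[(425.6,187),(425.6,212.3)]],[cyl(b,u,yc) for u in[(273,129),(246,139)]])
```

```text
[array([ 641., -169.,   50.]), array([ 641., -268.,   50.])]
[array([ 639., -205.,  100.]), array([ 514., -200.,  100.])]
-212 [(array([ 614., -207.,   95.]), 6), (array([ 538., -204.,   94.]), 10)] [(array([ 537., -203.,   94.]), 11), (array([ 615., -206.,   95.]), 8)]
-218 [(array([ 614., -208.,   94.]), 13), (array([ 538., -204.,   93.]), 18)] [(array([ 537., -204.,   93.]), 18), (array([ 615., -207.,   94.]), 14)]
-224 [(array([ 615., -208.,   92.]), 21), (array([ 538., -205.,   91.]), 25)] [(array([ 536., -206.,   91.]), 24), (array([ 615., -208.,   92.]), 21)]
```

Run:
```python
from sim2 import *
q,p,R=now()
for b in(-20,0,10):
  print('b',b)
  follow(q,p,R,[((480,-50,280),TL(20,20)),((470,-180,200),TL(22,15)),((470,-310,130),TL(24,b)),((525,-310,42),TL(28,b)),((525,-240,42),TL(28,b))])
```

```text
b -20
(480, -50, 280) [ 0.38  0.27 -0.75  2.23  1.03  0.73  0.49] err 0.0
(470, -180, 200) [ 0.62  0.38 -0.54  2.37  1.59  0.37  0.25] err 0.0
(470, -310, 130) [ 1.54  1.06 -1.24  1.97  0.82  0.64  1.46] err 0.0
(525, -310, 42) [ 1.4   1.16 -1.06  1.94  0.98  0.42  1.39] err 0.0
(525, -240, 42) [ 1.28  1.06 -0.94  2.08  1.19  0.23  1.05] err 0.0
b 0
(480, -50, 280) [ 0.38  0.27 -0.75  2.23  1.03  0.73  0.49] err 0.0
(470, -180, 200) [ 0.62  0.38 -0.54  2.37  1.59  0.37  0.25] err 0.0
(470, -310, 130) [ 1.27  0.72 -0.88  2.18  1.31  0.3   0.94] err 0.0
(525, -310, 42) [ 1.23  1.01 -0.93  2.17  2.03  0.46  0.33] err 0.0
(525, -240, 42) [ 1.16  1.07 -1.03  2.27  2.13  0.65  0.13] err 0.0
b 10
(480, -50, 280) [ 0.38  0.27 -0.75  2.23  1.03  0.73  0.49] err 0.0
(470, -180, 200) [ 0.62  0.38 -0.54  2.37  1.59  0.37  0.25] err 0.0
(470, -310, 130) [ 1.01  0.62 -0.61  2.3   2.11  0.28  0.1 ] err 0.0
(525, -310, 42) [ 1.05  0.94 -0.76  2.25  2.37  0.58 -0.06] err 0.0
(525, -240, 42) [ 0.95  0.97 -0.82  2.34  2.36  0.75 -0.17] err 0.0
```

Run:
```python
from rows import *
rows([((480,-50,280),TL(20,20)),((470,-180,200),TL(22,15)),((470,-310,130),TL(24,-20)),((525,-310,42),TL(28,-20))])
```

```text
16.2 [492.  78. 273.] [[-0.97, 0.02, 0.23], [-0.06, 0.95, -0.32], [-0.22, -0.32, -0.92]] q [ 0.1   0.43 -0.82  2.01  0.85  1.05  0.4 ] w -0.3 f [-0.4 -0.2 -0.1]
3 rows to (480, -50, 280)
   [0.01, -0.05, 0.0, 0.04, -0.28, 0.07]
   [0.01, -0.05, 0.0, 0.04, -0.27, 0.07]
   [0.01, -0.05, 0.0, 0.05, -0.27, 0.07]
4 rows to (470, -180, 200)
   [-0.03, -0.01, 0.01, 0.08, -0.16, 0.18]
   [-0.03, -0.01, 0.01, 0.08, -0.16, 0.18]
   [-0.03, -0.01, 0.01, 0.08, -0.17, 0.18]
   [-0.03, -0.01, 0.01, 0.08, -0.17, 0.17]
5 rows to (470, -310, 130)
   [-0.14, -0.0, 0.06, 0.05, -0.14, 0.13]
   [-0.14, -0.0, 0.06, 0.04, -0.16, 0.11]
   [-0.14, -0.0, 0.06, 0.03, -0.17, 0.09]
   [-0.14, -0.0, 0.06, 0.02, -0.18, 0.07]
   [-0.14, -0.0, 0.06, 0.02, -0.19, 0.05]
3 rows to (525, -310, 42)
   [0.0, -0.03, 0.0, -0.04, -0.06, 0.22]
   [0.0, -0.03, 0.0, -0.03, -0.06, 0.22]
   [0.0, -0.03, 0.0, -0.03, -0.06, 0.22]
```

{"name": "step_arm", "arguments": {"series": [[[0.01,-0.05,0,0.05,-0.28,0.07,1],[0.01,-0.05,0,0.05,-0.27,0.07,1],[0.01,-0.05,0,0.05,-0.27,0.07,1],[-0.03,-0.01,0.01,0.08,-0.16,0.18,1],[-0.03,-0.01,0.01,0.08,-0.16,0.18,1],[-0.03,-0.01,0.01,0.08,-0.17,0.18,1],[-0.03,-0.01,0.01,0.08,-0.17,0.17,1],[-0.14,0,0.06,0.05,-0.14,0.13,1],[-0.14,0,0.06,0.04,-0.16,0.11,1],[-0.14,0,0.06,0.03,-0.17,0.09,1],[-0.14,0,0.06,0.02,-0.18,0.07,1],[-0.14,0,0.06,0.02,-0.19,0.05,1]]]}}

```text
clock: 17.4
eef_pos: [465.9, -281.3, 145.2]
tool_rot: [2.934, 0.356, 3.039]
force: [2.0, 0.3, -2.7]
width: 0.2
gripper_force: 0.0
```

Run:
```python
from rows import *
rows([((525,-315,42),TL(28,-20)),((525,-285,42),TL(28,-20))])
```

```text
17.4 [ 466. -281.  145.] [[-0.93, 0.03, 0.36], [0.1, 0.98, 0.17], [-0.35, 0.19, -0.92]] q [ 1.4   0.83 -1.09  2.07  0.84  0.5   1.36] w 0.2 f [ 2.   0.3 -2.7]
3 rows to (525, -315, 42)
   [-0.06, -0.05, 0.03, -0.05, -0.11, 0.25]
   [-0.06, -0.05, 0.03, -0.04, -0.12, 0.24]
   [-0.06, -0.05, 0.03, -0.04, -0.14, 0.24]
1 rows to (525, -285, 42)
   [0.0, 0.0, 0.0, 0.04, 0.19, 0.06]
```

{"name": "step_arm", "arguments": {"series": [[[-0.06,-0.04,0.03,0,-0.22,0.05,1],[-0.06,-0.04,0.03,-0.04,-0.07,0.22,1],[-0.06,-0.04,0.03,-0.04,-0.05,0.23,1],[0,-0.03,0,-0.05,-0.04,0.23,1],[0,0,0,0,0,0,1]]]}}

```text
clock: 17.9
eef_pos: [525.6, -313.0, 38.5]
tool_rot: [2.748, 0.44, 2.921]
force: [-0.3, -0.2, 0.1]
width: 0.2
gripper_force: 0.0
```

```bash
cat >> h.py <<'E'
def drum_y(p):
    # silhouette of the back disc's bright rim in the top view
    hsv=cv2.cvtColor(p['img'],cv2.COLOR_RGB2HSV)[176:184,380:470].astype(int)
    m=((hsv[...,0]>=18)&(hsv[...,0]<=30)&(hsv[...,2]>110)).sum(0)>=3
    c=np.where(m)[0]+380
    return (c.min(),c.max(),np.round([atz(p,(u,181),50)[1] for u in(c.min(),c.max()+1)])) if len(c) else None
E
python3 - <<'E'
from rows import *
rows([((525,-300,42),TL(28,-20)),((525,-250,42),TL(28,-20))])
print(drum_y(shot('top')))
E
```

```text
17.9 [ 526. -313.   38.] [[-0.88, 0.04, 0.47], [0.2, 0.94, 0.29], [-0.43, 0.35, -0.84]] q [ 1.39  1.13 -1.    1.93  0.91  0.37  1.44] w 0.2 f [-0.3 -0.2  0.1]
1 rows to (525, -300, 42)
   [-0.0, -0.0, -0.02, 0.01, 0.09, 0.0]
2 rows to (525, -250, 42)
   [0.0, 0.0, 0.0, 0.03, 0.16, 0.05]
   [0.0, 0.0, 0.0, 0.03, 0.16, 0.05]
(np.int64(397), np.int64(464), array([-130., -343.]))
```

```bash
cat >> h.py <<'E'
def mask(save=True):
    p=shot('top');im=p['img'].astype(int);w=(im.min(2)>185)
    b=cv2.imread('pics/top0.png')[:,:,::-1].astype(int);d=np.abs(im-b).max(2)>35
    return p,w,d
def ascii(w,d,r0=176,r1=222,c0=396,c1=452):
    for r in range(r0,r1): print(r,''.join('#' if w[r,c] else ('+' if d[r,c] else '.') for c in range(c0,c1)))
E
python3 - <<'E'
from h import *
p,w,d=mask();ascii(w,d)
E
```

```text
176 ........................................................
177 ........................................................
178 +.++.....................++++++++++++++++...............
179 +.+++..............++++..+++++++++++++++++....#.........
180 +.+++.............+++++..+++++++++++++++++.+..#.........
181 .....+.......+.++.+++....++++..++++++++++..+..#.........
182 ...+++++.....+++.++..........+...........+++..#.........
183 ...+++++.....++++++++...........++.......++++.#.........
184 ...++++...++++++++++............++......+++++.#.........
185 ...++++...+++++++++++........+++++++++..++++..#.........
186 ...++++...+++++++++++.......+############+....#.........
187 ....++....++++++++++.........+############++..#.........
188 ....+.....++++++.++.......++..++++++++###++++.#.........
189 ...+.......+++++.....+...+++++.........+..+++.#.........
190 +..........+++++.........++++.++..++++++++++..#.........
191 ...+++.....++++++++++...#.....++++++++++++++..#.........
192 ...++++....+++++++++++..#.....+++++++++++++...#.........
193 ...++++....+++++++++++..#.........+++++++++...#.........
19
[... 1005 characters left out ...]
.......+++++++++.............
211 .++++++....++++++++++++++....++#####++++++++............
212 .++++++....++++++++++++++....+############+++...........
213 .+.++++....++++++++++++++....+##############+...........
214 .++++++....++++++++++++++.........+++++++++++...........
215 .++++++....++++++++++++++..............++++++...........
216 .++++++....++++++++++++++........+......+++++...........
217 +..++++....++++++++++++++++......+......+++++..........+
218 +..++++....++++++++++++++++++....+.++.+++++++..........+
219 +..+++++...+++++++++++++++++++++.+.+++++++++++.......+++
220 +..+++++...++++++++++++....+++++.+.++++++++++++......+++
221 +..+++++..+++++++++++++++++++++++.+++++++++++++.......++
```

{"name": "step_arm", "arguments": {"series": [[[0,0,0,0.03,0.16,0.05,1],[0,0,0,0.002,0.013,0.004,1],[0,0,0,0.002,0.013,0.004,1],[0,0,0,0.002,0.013,0.004,1],[0,0,0,0.002,0.013,0.004,1],[0,0,0,0.002,0.013,0.004,1],[0,0,0,0.002,0.013,0.004,1],[0,0,0,0.002,0.013,0.004,1],[0,0,0,0.002,0.013,0.004,1],[0,0,0,0,0,0,1],[0,0,0,0,0,0,1]]]}}

```text
clock: 19.1
eef_pos: [528.7, -273.3, 43.0]
tool_rot: [2.752, 0.447, 2.922]
force: [-0.7, 0.3, 0.6]
width: -0.1
gripper_force: 0.0
```

```bash
cat >> h.py <<'E'
def where():
    p,w,d=mask();ascii(w,d,178,190)
    return p
E
python3 - <<'E'
from h import *
st();p=where()
for yc,th in[(-218,-28),(-210,-19),(-202,-10),(-194,0),(-186,9)]:
    print(yc,th,[np.round(proj(p,(615,yc+45*np.sin(np.radians(a)),50+45*np.cos(np.radians(a)))),1)[0] for a in(th+43,th-43)],np.round(proj(p,(640,yc,100)),1))
E
```

```text
19.1 [ 529. -273.   43.] [[-0.88, 0.04, 0.47], [0.2, 0.94, 0.28], [-0.43, 0.34, -0.83]] q [ 1.32  1.07 -0.94  2.01  1.01  0.26  1.26] w -0.1 f [-0.7  0.3  0.6]
178 +.++.................++.+++++++++++++++.......#.........
179 +.+++..........++...+++.+++++++++++++++++....##.........
180 +.+++........+.++++++++..+++++++++++++++++....#.........
181 .....+.....+++.+++......++..++++++..+.++++....#.........
182 ...+++++...+++.+.++......++..............++...#.........
183 ...+++++...++++++++.............++......++++..#.........
184 ...++++.++++++++.++.............++......++++..#.........
185 ...++++.++++++++.++.......+++++++++++...+++...#.........
186 ...++++.++++++++.++.......#############++++...#.........
187 ....++..++++++++.++.......###############++...#.........
188 ....+....+++++++..........++++++++++++##+++...#.........
189 ...+......+++++....+++...+........+......++...#.........
-218 -28 [np.float64(425.2), np.float64(440.4)] [429.2 178.3]
-210 -19 [np.float64(420.1), np.float64(437.5)] [426.5 178.3]
-202 -10 [np.float64(415.2), np.float64(434.1)] [423.9 178.3]
-194 0 [np.float64(410.1), np.float64(430.3)] [421.2 178.3]
-186 9 [np.float64(405.6), np.float64(426.2)] [418.6 178.3]
```

{"name": "step_arm", "arguments": {"series": [[[0,0,0,0.002,0.013,0.004,1],[0,0,0,0.002,0.013,0.004,1],[0,0,0,0.002,0.013,0.004,1],[0,0,0,0.002,0.013,0.004,1],[0,0,0,0.002,0.013,0.004,1],[0,0,0,0.001,0.007,0.002,1],[0,0,0,0,0,0,1],[0,0,0,0,0,0,1],[0,0,0,0,0,0,1]]]}}

```text
clock: 20.05
eef_pos: [529.3, -262.2, 43.3]
tool_rot: [2.753, 0.447, 2.921]
force: [0.8, -0.5, -0.4]
width: 0.1
gripper_force: 0.0
```

Run:
```python
from h import *
st();p=where()
```

```text
20.05 [ 529. -262.   43.] [[-0.88, 0.04, 0.47], [0.2, 0.94, 0.28], [-0.43, 0.34, -0.83]] q [ 1.3   1.07 -0.94  2.03  1.11  0.25  1.16] w 0.1 f [ 0.8 -0.5 -0.4]
178 +.++..............+++++..+++++++++++....................
179 +.+++..........++++++++..++++++++++++++.......#.........
180 +.+++.........+++++++++..++++++++++++++.......#.........
181 .....+...++...+++..+++..++......++..++++......#.........
182 ...++++.++++++.+.++...........+.......+.......#.........
183 ...++++++++++++..................+...++++.....#.........
184 ...++...+++++++.................++...+++......#.........
185 ...++.+++++++++.....+++..+++++++++...+++......#.........
186 ...++.+++++++++....+###.+###########++.+......#.........
187 ...++.+++++++++....####.+#############+.......#.........
188 ....+.++++++++.....++++..++++++++++####+......#.........
189 ...+..+++++....++++............+..+..+++......#.........
```

{"name": "step_arm", "arguments": {"series": [[[0,0,0,0.001,0.01,0.003,1],[0,0,0,0.001,0.01,0.003,1],[0,0,0,0.001,0.01,0.003,1],[0,0,0,0,0,0,1],[0,0,0,0,0,0,1],[0,0,0,0,0,0,1],[0,0,0,0,0,0,1]]]}}

```text
clock: 20.8
eef_pos: [529.7, -257.4, 43.5]
tool_rot: [2.753, 0.447, 2.921]
force: [-0.2, -0.3, 0.2]
width: -0.1
gripper_force: 0.0
```

Run:
```python
from h import *
st();p=where()
```

```text
20.8 [ 530. -257.   44.] [[-0.88, 0.04, 0.47], [0.2, 0.94, 0.28], [-0.43, 0.34, -0.83]] q [ 1.3   1.07 -0.94  2.04  1.15  0.25  1.11] w -0.1 f [-0.2 -0.3  0.2]
178 +.++...........++++++++..++++++++++.....................
179 +.+++.........+++++++++..++++++++++++........##.........
180 +.+++.+..+..+++++++++++..+++++++++++++........#.........
181 ......++.+..+++++.++++..........++++++........#.........
182 ...+++..++++++.+.+.+.................+........#.........
183 ...++++.++++++..........+........+.++++.......#.........
184 ....+..++++++++.........+...........+++.......#.........
185 ...+..++++++++..+++++++..+++++++++..++........#.........
186 ...+..++++++++..+######.+#########++..........#.........
187 ......++++++++..+######.+############+........#.........
188 .....+++++++....+++++++..++++++++###++........#.........
189 ...+.+++++.....++.............+.....++........#.........
```

Run:
```python
from sim2 import *
from rows import rows
q,p,R=now()
W=[((527,-295,45),R),((470,-310,130),TL(24,-15)),((470,-200,220),TL(20,5)),((470,-50,290),TL(15,10)),((470,100,290),TL(5,5)),((470,270,240),T(0,10)),((570,337,120),T(0,10)),((570,337,60),T(0,10)),((570,337,11),T(0,10))]
follow(q,p,R,W);rows(W)
```

```text
(527, -295, 45) [ 1.39  1.15 -1.06  1.98  1.08  0.4   1.25] err 0.0
(470, -310, 130) [ 1.52  1.01 -1.23  2.03  0.95  0.6   1.34] err 0.0
(470, -200, 220) [ 1.17  0.51 -1.1   2.23  1.08  0.51  0.85] err 0.0
(470, -50, 290) [ 0.85  0.36 -1.21  2.15  0.84  0.82  0.7 ] err 0.0
(470, 100, 290) [ 0.48  0.5  -1.18  1.96  0.68  1.06  0.54] err 0.0
(470, 270, 240) [ 0.11  0.71 -1.13  1.82  0.72  1.09  0.45] err 0.0
(570, 337, 120) [-0.08  0.97 -0.96  1.58  0.88  1.07  0.45] err 0.0
(570, 337, 60) [-0.1   1.04 -0.9   1.61  0.95  0.99  0.41] err 0.0
(570, 337, 11) [-0.12  1.1  -0.86  1.61  1.    0.93  0.37] err 0.0
20.85 [ 530. -257.   44.] [[-0.88, 0.04, 0.47], [0.2, 0.94, 0.28], [-0.43, 0.34, -0.83]] q [ 1.3   1.07 -0.94  2.04  1.15  0.25  1.11] w -0.0 f [0.6 0.1 0.4]
1 rows to (527, -295, 45)
   [0.0, 0.0, 0.0, -0.04, -0.23, -0.09]
3 rows to (470, -310, 130)
   [0.03, 0.03, -0.02, 0.02, 0.03, -0.23]
   [0.03, 0.03, -0.02, 0.03, 0.02, -0.23]
   [0.03, 0.03, -0.02, 0.03, 0.02, -0.23]
4 rows to (470, -200, 220)
   [0.1, 0.02, -0.04, -0.03, 0.22, -0.09]
   [0.1, 0.02, -0.04, -0.04, 0.21, -0.11]

[... 328 characters left out ...]
 -0.01, 0.25, -0.04]
   [-0.03, 0.06, 0.0, -0.0, 0.25, -0.04]
   [-0.03, 0.06, 0.0, -0.0, 0.25, -0.03]
   [-0.03, 0.06, 0.0, 0.0, 0.25, -0.03]
4 rows to (470, 270, 240)
   [-0.03, 0.03, -0.05, 0.01, 0.29, 0.06]
   [-0.03, 0.03, -0.05, -0.0, 0.29, 0.06]
   [-0.03, 0.03, -0.05, -0.02, 0.29, 0.07]
   [-0.03, 0.03, -0.05, -0.03, 0.28, 0.08]
4 rows to (570, 337, 120)
   [0.0, 0.0, 0.0, -0.18, 0.09, 0.2]
   [0.0, 0.0, 0.0, -0.18, 0.09, 0.2]
   [0.0, 0.0, 0.0, -0.18, 0.09, 0.2]
   [0.0, 0.0, 0.0, -0.18, 0.09, 0.2]
2 rows to (570, 337, 60)
   [0.0, 0.0, 0.0, 0.0, 0.0, 0.2]
   [0.0, 0.0, 0.0, 0.0, 0.0, 0.2]
2 rows to (570, 337, 11)
   [0.0, 0.0, 0.0, 0.0, 0.0, 0.16]
   [0.0, 0.0, 0.0, 0.0, 0.0, 0.16]
```

{"name": "step_arm", "arguments": {"series": [[[0,0,0,-0.02,-0.1,-0.04,1],[0,0,0,-0.02,-0.15,-0.05,1],[0.03,0.03,-0.02,0.02,0.03,-0.23,1],[0.03,0.03,-0.02,0.03,0.02,-0.23,1],[0.03,0.03,-0.02,0.03,0.02,-0.23,1],[0.1,0.02,-0.04,-0.03,0.22,-0.09,1],[0.1,0.02,-0.04,-0.04,0.21,-0.11,1],[0.1,0.02,-0.04,-0.05,0.2,-0.13,1],[0.1,0.02,-0.04,-0.05,0.18,-0.14,1],[0.03,0.03,-0.01,-0.04,0.24,-0.13,0.5],[0.03,0.03,-0.01,-0.04,0.24,-0.14,0.3],[0.03,0.03,-0.01,-0.04,0.23,-0.14,0.3]]]}}

```text
clock: 22.05
eef_pos: [471.6, -88.2, 277.2]
tool_rot: [-2.986, 0.274, -3.129]
force: [0.6, 0.2, 0.1]
width: 43.1
gripper_force: 0.0
```

Run:
```python
from rows import *
p=where()
rows([((470,100,290),TL(5,5)),((470,270,240),T(0,10)),((570,337,120),T(0,10))])
```

```text
178 +.++...........++++++++..++++++++++.....................
179 +.+++.........+++++++++..++++++++++++........##.........
180 +.+++.+.....+++++++++++..+++++++++++++........#.........
181 ......++.+..+++++.++++....+.....++++++........#.........
182 ...+++..++++++.+.+............................#.........
183 ...++++.++++++..........+..........++++.......#.........
184 ....+..+++++++..........+..........++++.......#.........
185 ...+..++++++++..+++++++..+++++++++..++........#.........
186 ...+..++++++++..+######.+##########+..........#.........
187 ......++++++++..+######.+############+........#.........
188 .....+++++++....+++++++..++++++++####+........#.........
189 ...+.+++++.....++.................+.++........#.........
22.1 [475. -79. 281.] [[-0.96, 0.02, 0.28], [-0.02, 0.99, -0.14], [-0.28, -0.15, -0.95]] q [ 0.89  0.37 -1.16  2.15  0.83  0.76  0.78] w 50.5 f [3.  7.4 2.6]
4 rows to (470, 100, 290)
   [-0.02, 0.06, 0.01, -0.0, 0.29, -0.06]
   [-0.02, 0.06, 0.01, 0.0, 0.29, -0.06]
   [-0.02, 0.06, 0.01, 0.01, 0.29, -0.05]
   [-0.02, 0.06, 0.01, 0.01, 0.3, -0.05]
4 rows to (470, 270, 240)
   [-0.03, 0.03, -0.05, 0.01, 0.29, 0.06]
   [-0.03, 0.03, -0.05, -0.0, 0.29, 0.06]
   [-0.03, 0.03, -0.05, -0.02, 0.29, 0.07]
   [-0.03, 0.03, -0.05, -0.03, 0.28, 0.08]
4 rows to (570, 337, 120)
   [0.0, 0.0, 0.0, -0.18, 0.09, 0.2]
   [0.0, 0.0, 0.0, -0.18, 0.09, 0.2]
   [0.0, 0.0, 0.0, -0.18, 0.09, 0.2]
   [0.0, 0.0, 0.0, -0.18, 0.09, 0.2]
```

{"name": "step_arm", "arguments": {"series": [[[-0.02,0.06,0.01,0,0.29,-0.06,0.3],[-0.02,0.06,0.01,0,0.29,-0.06,0.3],[-0.02,0.06,0.01,0.01,0.29,-0.05,0.3],[-0.02,0.06,0.01,0.01,0.3,-0.05,0.3],[-0.03,0.03,-0.05,0.01,0.29,0.06,0.3],[-0.03,0.03,-0.05,0,0.29,0.06,0.3],[-0.03,0.03,-0.05,-0.02,0.29,0.07,0.3],[-0.03,0.03,-0.05,-0.03,0.28,0.08,0.3],[0,0,0,-0.15,0.07,0.16,0.3],[0,0,0,-0.15,0.07,0.16,0.3],[0,0,0,-0.1,0.05,0.08,0.3],[0,0,0,0,0,0,0.3]]]}}

```text
clock: 23.3
eef_pos: [531.3, 294.6, 174.4]
tool_rot: [3.134, -0.013, -3.031]
force: [-0.2, 0.2, -0.1]
width: 59.6
gripper_force: 0.0
```

Run:
```python
from rows import *
b=shot('scene')
for r in ctrl.recognise(b,'bead_center')[:5]:print(round(r['score'],2),r['centre'],np.round(atz(b,r['centre'],20)))
rows([((570,337,90),T(0,10)),((570,337,60),T(0,10)),((570,337,11),T(0,10))])
```

```text
0.73 [345.0, 356.7] [671. 375.  20.]
0.64 [309.6, 311.4] [687. 256.  20.]
0.58 [374.9, 314.3] [567. 333.  20.]
0.57 [265.3, 148.7] [ 563. -211.   20.]
23.4 [530. 294. 177.] [[-0.99, -0.11, -0.01], [-0.11, 0.99, 0.01], [0.01, 0.01, -1.0]] q [ 0.02  0.83 -1.01  1.68  0.77  1.09  0.45] w 59.6 f [-0.3  0.   0.1]
3 rows to (570, 337, 90)
   [0.0, -0.0, -0.02, -0.1, 0.08, 0.19]
   [0.0, -0.0, -0.02, -0.1, 0.08, 0.19]
   [0.0, -0.0, -0.02, -0.1, 0.08, 0.19]
1 rows to (570, 337, 60)
   [0.0, 0.0, 0.0, 0.0, 0.0, 0.2]
2 rows to (570, 337, 11)
   [0.0, 0.0, 0.0, 0.0, 0.0, 0.16]
   [0.0, 0.0, 0.0, 0.0, 0.0, 0.16]
```

Run:
```python
from rows import *
for n,c,w in(('top',(250,205),9),('scene',(375,316),12)):
    p=shot(n);im=cv2.imread(f'pics/{n}0.png')[:,:,::-1].astype(int)
    x,y=c;g=im[y-w:y+w+1,x-w:x+w+1];m=(g[...,0]>(130 if n=='top' else 125))
    k,l,s,ce=cv2.connectedComponentsWithStats(m.astype(np.uint8))
    for i in range(1,k):
        if s[i][4]>10:
            bb=s[i];u=(x-w+bb[0]+(bb[2]-1)/2,y-w+bb[1]+(bb[3]-1)/2);print(n,bb,u,ce[i]+[x-w,y-w],np.round(atz(p,u,20),1))
```

```text
top [ 3  5 10 10 74] (np.float64(248.5), np.float64(205.5)) [248.90540541 205.44594595] [571.2 341.   20. ]
scene [  6   6  13  13 133] (np.float64(375.0), np.float64(316.0)) [375.03759398 316.17293233] [568.8 335.9  20. ]
```

{"name": "step_arm", "arguments": {"series": [[[0,0,-0.02,-0.1,0.08,0.19,0.3],[0,0,-0.02,-0.1,0.08,0.19,0.3],[0,0,-0.02,-0.1,0.08,0.19,0.3],[0,0,0,0,0.01,0.1,0.3],[0,0,0,0,0,0,0.3]]]}}

```text
clock: 24.0
eef_pos: [568.0, 336.7, 74.9]
tool_rot: [3.135, -0.013, -2.984]
force: [0.3, -0.5, 0.8]
width: 60.1
gripper_force: 0.0
```

Run:
```python
from rows import *
rows([((570,338,60),T(0,10)),((570,338,11),T(0,10))])
```

```text
24.0 [568. 337.  75.] [[-0.99, -0.16, -0.01], [-0.16, 0.99, 0.0], [0.01, 0.01, -1.0]] q [-0.09  1.01 -0.92  1.58  0.89  1.03  0.45] w 60.1 f [ 0.3 -0.5  0.8]
1 rows to (570, 338, 60)
   [0.01, -0.02, 0.01, -0.02, 0.01, 0.1]
2 rows to (570, 338, 11)
   [0.0, 0.0, 0.0, 0.0, 0.0, 0.16]
   [0.0, 0.0, 0.0, 0.0, 0.0, 0.16]
```

{"name": "step_arm", "arguments": {"series": [[[0.01,-0.02,0,-0.015,0.01,0.15,0.3],[0,0,0,0,0,0.15,0.3],[0,0,0,0,0,0.12,0.3],[0,0,0,0,0,0,0.8],[0,0,0,0,0,0,1],[0,0,0,0,0,0,1],[0,0,0,0,0,0,1],[0,0,0,0,0,-0.15,1],[0,0,0,0,0,-0.3,1],[0,0,0,0,0,-0.3,1],[0,0,0,0,0,-0.3,1]]]}}

```text
clock: 25.1
eef_pos: [570.3, 340.2, 174.6]
tool_rot: [3.14, 0.007, -2.983]
force: [1.1, 0.2, 0.2]
width: 30.2
gripper_force: 59.4
```

Run:
```python
from sim2 import *
q,p,R=now();print(np.round(q,2),np.round(p))
# route to drop pose
for k,W in enumerate([
 [((470,270,260),T(0,5)),((480,100,310),TL(15,10)),((490,-40,310),TL(25,20)),((520,-100,200),TL(26,20)),((545,-150,150),TL(33,10)),((578,-198,125),T(40))],
 [((470,270,260),T(0,5)),((480,100,310),TL(15,10)),((490,-40,310),TL(25,25)),((500,-100,220),TL(24,25)),((510,-130,150),TL(24,20)),((540,-190,135),TL(36,10)),((578,-198,125),T(40))]]):
  print('--',k);a=follow(q,p,R,W)
```

```text
[-0.07  0.89 -0.99  1.52  0.79  1.16  0.51] [570. 340. 175.]
-- 0
(470, 270, 260) [ 0.11  0.66 -1.1   1.8   0.66  1.1   0.42] err 0.0
(480, 100, 310) [ 0.39  0.37 -1.09  2.03  0.79  0.97  0.45] err 0.0
(490, -40, 310) [ 0.55  0.25 -0.97  2.24  1.11  0.76  0.42] err 0.0
(520, -100, 200) [ 0.5   0.52 -0.81  2.35  1.69  0.74 -0.04] err 0.0
(545, -150, 150) [ 0.81  0.71 -0.89  2.41  2.21  0.7  -0.31] err 0.0
(578, -198, 125) [ 1.07  0.91 -0.99  2.34  2.5   0.62 -0.35] err 0.0
-- 1
(470, 270, 260) [ 0.11  0.66 -1.1   1.8   0.66  1.1   0.42] err 0.0
(480, 100, 310) [ 0.39  0.37 -1.09  2.03  0.79  0.97  0.45] err 0.0
(490, -40, 310) [ 0.45  0.28 -0.95  2.25  1.18  0.86  0.33] err 0.0
(500, -100, 220) [ 0.45  0.47 -0.82  2.36  1.56  0.83  0.04] err 0.0
(510, -130, 150) [ 0.54  0.64 -0.78  2.39  1.85  0.79 -0.15] err 0.0
(540, -190, 135) [ 0.93  0.8  -0.92  2.44  2.4   0.76 -0.34] err 0.0
(578, -198, 125) [ 1.07  0.91 -0.98  2.34  2.51  0.62 -0.35] err 0.0
```

Run:
```python
from sim2 import *
from rows import rows
q,p,R=now()
W=[((470,270,270),T(0,5)),((475,100,320),TL(15,10)),((480,-40,310),TL(23,25)),((485,-100,220),TL(22,28)),((505,-140,150),TL(24,20)),((540,-190,135),TL(36,8)),((582,-198,120),T(41)),((582,-198,110),T(41))]
follow(q,p,R,W);rows(W)
b=ctrl.get_image('scene')
for r in ctrl.recognise(b,'bead_center')[:5]:print(round(r['score'],2),r['centre'])
```

```text
(470, 270, 270) [ 0.11  0.65 -1.11  1.78  0.64  1.12  0.43] err 0.0
(475, 100, 320) [ 0.41  0.35 -1.11  2.03  0.76  0.98  0.48] err 0.0
(480, -40, 310) [ 0.47  0.28 -0.97  2.24  1.13  0.89  0.37] err 0.0
(485, -100, 220) [ 0.41  0.49 -0.83  2.36  1.51  0.9   0.04] err 0.0
(505, -140, 150) [ 0.58  0.64 -0.8   2.4   1.87  0.79 -0.15] err 0.0
(540, -190, 135) [ 0.97  0.81 -0.95  2.43  2.39  0.72 -0.32] err 0.0
(582, -198, 120) [ 1.08  0.95 -1.    2.35  2.53  0.66 -0.34] err 0.0
(582, -198, 110) [ 1.07  0.97 -1.    2.35  2.54  0.68 -0.34] err 0.0
25.1 [570. 340. 175.] [[-0.99, -0.16, 0.01], [-0.16, 0.99, 0.0], [-0.01, 0.0, -1.0]] q [-0.07  0.89 -0.99  1.52  0.79  1.16  0.51] w 30.2 f [1.1 0.2 0.2]
4 rows to (470, 270, 270)
   [0.0, 0.0, 0.03, 0.18, -0.09, -0.16]
   [0.0, 0.0, 0.03, 0.18, -0.09, -0.16]
   [0.0, 0.0, 0.03, 0.18, -0.1, -0.16]
   [0.0, 0.0, 0.03, 0.18, -0.1, -0.16]
4 rows to (475, 100, 320)
   [0.06, -0.08, 0.02, 0.01, -0.28, -0.08]
   [0.06, -0.08, 0.02, -0.0, -0.29, -0.07]
   [0.06, -0.08, 0.02, -0.01, -0.29, -0.06]
   [0.06, -0.08, 0.02, -0.02, -0.29, -0.04]
4 rows to (480, -40, 310)
   [0.08, -0.05, -0.03, 0.0, -0.23, 0.06]
   [0.08, -0.05, -0.03, 0.01, -0.22, 0.07]
   [0.08, -0.05, -0.03, 0.02, -0.22, 0.09]
   [0.08, -0.05, -0.03, 0.02, -0.21, 0.1]
3 rows to (485, -100, 220)
   [0.02, 0.01, -0.01, 0.08, -0.04, 0.22]
   [0.02, 0.01, -0.01, 0.08, -0.03, 0.22]
   [0.02, 0.01, -0.01, 0.08, -0.03, 0.23]
2 rows to (505, -140, 150)
   [-0.08, -0.02, 0.03, 0.04, -0.01, 0.27]
   [-0.08, -0.02, 0.03, 0.04, -0.03, 0.27]
3 rows to (540, -190, 135)
   [-0.08, -0.09, 0.04, -0.04, -0.09, 0.1]
   [-0.08, -0.09, 0.04, -0.04, -0.1, 0.09]
   [-0.08, -0.09, 0.04, -0.04, -0.1, 0.09]
2 rows to (582, -198, 120)
   [-0.07, -0.05, 0.06, -0.08, -0.02, 0.13]
   [-0.07, -0.05, 0.06, -0.08, -0.02, 0.13]
1 rows to (582, -198, 110)
   [0.0, 0.0, 0.0, 0.04, 0.0, 0.05]
0.66 [344.8, 358.6]
0.64 [308.2, 314.8]
0.48 [384.6, 289.0]
```

{"name": "step_arm", "arguments": {"series": [[[0,0,0.03,0.18,-0.09,-0.16,1],[0,0,0.03,0.18,-0.09,-0.16,1],[0,0,0.03,0.18,-0.1,-0.16,1],[0,0,0.03,0.18,-0.1,-0.16,1],[0.06,-0.08,0.02,0.01,-0.28,-0.08,1],[0.06,-0.08,0.02,0,-0.29,-0.07,1],[0.06,-0.08,0.02,-0.01,-0.29,-0.06,1],[0.06,-0.08,0.02,-0.02,-0.29,-0.04,1],[0.08,-0.05,-0.03,0,-0.23,0.06,1],[0.08,-0.05,-0.03,0.01,-0.22,0.07,1],[0.08,-0.05,-0.03,0.02,-0.22,0.09,1],[0,0,0,0,0,0,1]]]}}

```text
clock: 26.4
eef_pos: [476.5, -9.3, 308.2]
tool_rot: [-2.731, 0.352, -3.012]
force: [0.3, -0.1, -0.0]
width: 30.0
gripper_force: 59.5
```

Run:
```python
from sim2 import *
from rows import rows
q,p,R=now();p0=where() if 0 else None
W=[((480,-50,300),TL(23,25)),((485,-100,220),TL(22,28)),((505,-140,150),TL(24,20)),((540,-190,135),TL(36,8))]
follow(q,p,R,W);rows(W)
```

```text
(480, -50, 300) [ 0.47  0.29 -0.95  2.26  1.17  0.87  0.34] err 0.0
(485, -100, 220) [ 0.41  0.48 -0.82  2.36  1.51  0.9   0.04] err 0.0
(505, -140, 150) [ 0.58  0.64 -0.79  2.4   1.87  0.79 -0.15] err 0.0
(540, -190, 135) [ 0.97  0.81 -0.94  2.43  2.39  0.72 -0.33] err 0.0
26.4 [477.  -9. 308.] [[-0.93, 0.02, 0.36], [-0.12, 0.93, -0.36], [-0.34, -0.38, -0.86]] q [ 0.41  0.3  -1.01  2.18  1.01  0.96  0.38] w 30.0 f [ 0.3 -0.1 -0. ]
1 rows to (480, -50, 300)
   [0.06, -0.04, -0.02, 0.03, -0.23, 0.15]
3 rows to (485, -100, 220)
   [0.02, 0.01, -0.01, 0.07, -0.03, 0.2]
   [0.02, 0.01, -0.01, 0.07, -0.02, 0.2]
   [0.02, 0.01, -0.01, 0.07, -0.02, 0.2]
2 rows to (505, -140, 150)
   [-0.08, -0.02, 0.03, 0.04, -0.01, 0.27]
   [-0.08, -0.02, 0.03, 0.04, -0.03, 0.27]
3 rows to (540, -190, 135)
   [-0.08, -0.09, 0.04, -0.04, -0.09, 0.1]
   [-0.08, -0.09, 0.04, -0.04, -0.1, 0.09]
   [-0.08, -0.09, 0.04, -0.04, -0.1, 0.09]
```

{"name": "step_arm", "arguments": {"series": [[[0.06,-0.04,-0.02,0.03,-0.23,0.15,1],[0.02,0.01,-0.01,0.07,-0.03,0.2,1],[0.02,0.01,-0.01,0.07,-0.02,0.2,1],[0.02,0.01,-0.01,0.07,-0.02,0.2,1],[-0.08,-0.02,0.03,0.04,-0.01,0.25,1],[-0.08,-0.02,0.03,0.04,-0.03,0.2,1],[0,0,0,0,0,0,1]]]}}

```text
clock: 27.1
eef_pos: [500.9, -135.4, 158.7]
tool_rot: [-2.767, 0.389, -3.011]
force: [-0.9, -0.4, -1.5]
width: 30.5
gripper_force: 59.5
```

Run:
```python
from sim2 import *
from rows import rows
q,p,R=now()
W=[((540,-190,140),TL(36,8)),((582,-198,125),T(41)),((582,-198,110),T(41))]
follow(q,p,R,W);rows(W)
```

```text
(540, -190, 140) [ 0.98  0.8  -0.96  2.42  2.37  0.72 -0.3 ] err 0.0
(582, -198, 125) [ 1.09  0.94 -1.02  2.34  2.5   0.65 -0.32] err 0.0
(582, -198, 110) [ 1.08  0.98 -1.01  2.35  2.53  0.69 -0.32] err 0.0
27.1 [ 501. -135.  159.] [[-0.92, 0.02, 0.4], [-0.12, 0.94, -0.32], [-0.38, -0.34, -0.86]] q [ 0.55  0.6  -0.81  2.38  1.75  0.78 -0.06] w 30.5 f [-0.9 -0.4 -1.5]
3 rows to (540, -190, 140)
   [-0.07, -0.09, 0.05, -0.05, -0.1, 0.11]
   [-0.07, -0.09, 0.05, -0.05, -0.1, 0.11]
   [-0.07, -0.09, 0.05, -0.04, -0.11, 0.1]
2 rows to (582, -198, 125)
   [-0.07, -0.05, 0.06, -0.08, -0.02, 0.13]
   [-0.07, -0.05, 0.06, -0.08, -0.02, 0.13]
1 rows to (582, -198, 110)
   [0.0, 0.0, 0.0, 0.07, 0.0, 0.08]
```

{"name": "step_arm", "arguments": {"series": [[[-0.07,-0.09,0.05,-0.05,-0.1,0.11,1],[-0.07,-0.09,0.05,-0.05,-0.1,0.11,1],[-0.07,-0.09,0.05,-0.04,-0.11,0.1,1],[-0.07,-0.05,0.06,-0.08,-0.02,0.12,1],[-0.07,-0.05,0.06,-0.08,-0.02,0.12,1],[0,0,0,0,0,0,1],[0,0,0,0,0,0,1]]]}}

```text
clock: 27.8
eef_pos: [583.9, -194.6, 130.3]
tool_rot: [-3.141, 0.716, 3.106]
force: [-0.9, 0.8, -1.5]
width: 30.1
gripper_force: 59.5
```

Run:
```python
from rows import *
rows([((582,-198,110),T(41))]);p=where()
b=shot('scene')
f=lambda i,x,y,w,h:cv2.resize(i['img'][y:y+h,x:x+w,::-1],(400,400),interpolation=cv2.INTER_CUBIC)
cv2.imwrite('pics/c6.png',np.hstack([f(p,385,160,70,70),f(b,225,90,80,80)]))
for r in ctrl.recognise(b,'bead_center')[:4]:print(round(r['score'],2),r['centre'])
print(proj(b,(577,-198,116)))
```

```text
27.8 [ 584. -195.  130.] [[-0.75, 0.04, 0.66], [0.03, 1.0, -0.02], [-0.66, -0.0, -0.75]] q [ 1.05  0.89 -0.98  2.32  2.48  0.63 -0.36] w 30.1 f [-0.9  0.8 -1.5]
1 rows to (582, -198, 110)
   [-0.01, 0.0, -0.01, 0.1, -0.02, 0.09]
178 +.++...........++++++++..++++++++++...........#.........
179 +.+++.........+++++++++..++++++++++++........##.........
180 +.+++.......+++++++++++..+++++++++++++........#.........
181 ......++.+..+++++.++++..........++++++........#.........
182 ...+++..++++++.+.+.+..........................#.........
183 ...++++.++++++.....................++++.......#.........
184 ....+..+++++++..........+...........+++.......#.........
185 ...+..++++++++..+++++++..+++++++++..++........#.........
186 ...+..++++++++..+######.+#########++..........#.........
187 ......++++++++..+######.+############+........#.........
188 .....+++++++....+++++++..++++++++####+........#.........
189 ...+.+++++.....++.............+.....++........#.........
0.65 [343.1, 358.4]
0.61 [257.6, 126.0]
0.59 [306.3, 312.5]
[259.71634678 129.9470445 ]
```

{"name": "step_arm", "arguments": {"series": [[[0,0,0,0.05,-0.02,0.045,1],[0,0,0,0.05,0,0.045,1],[0,0,0,0,0,0,1],[0,0,0,0,0,0,1],[0,0,0,0,0,0,0.2],[0,0,0,0,0,0,0.2],[0,0,0,0,0,0,0.2],[0,0,0,0,0,0,0.2],[0,0,0,0,0,0,0.2]]]}}

```text
clock: 28.85
eef_pos: [580.7, -197.9, 109.5]
tool_rot: [-3.141, 0.715, 3.106]
force: [-0.3, 0.1, 0.9]
width: 67.9
gripper_force: 0.0
```

{"name": "step_arm", "arguments": {"series": [[[0,0,0,-0.03,0,-0.06,0.2],[0,0,0,-0.03,0,-0.1,0.2],[0,0,0,0,0.05,-0.2,0.2],[0,0.08,0,0,0.1,-0.2,0.2],[0,0.08,0,0,0.15,-0.2,0.2],[0,0.08,0,0,0.2,-0.1,0.2],[0,0,0,0,0,0,0.2]]]}}

```text
clock: 29.55
eef_pos: [511.0, -130.5, 211.8]
tool_rot: [-3.132, 0.547, 3.115]
force: [0.7, -0.3, -0.3]
width: 68.0
gripper_force: 0.0
```

Run:
```python
from rows import *
st();p=where()
b=shot('scene')
f=lambda i,x,y,w,h:cv2.resize(i['img'][y:y+h,x:x+w,::-1],(400,400),interpolation=cv2.INTER_CUBIC)
cv2.imwrite('pics/c7.png',np.hstack([f(p,385,160,70,70),f(b,225,90,80,80)]))
for c in(p,b):
  for r in ctrl.recognise(c,'bead_center')[:5]:print(round(r['score'],2),r['centre'])
```

```text
29.55 [ 511. -131.  212.] [[-0.85, 0.03, 0.52], [0.02, 1.0, -0.02], [-0.52, -0.01, -0.85]] q [ 0.89  0.46 -0.83  2.35  1.93  0.27 -0.13] w 68.0 f [ 0.7 -0.3 -0.3]
178 +..+...........++++++++..++++++++++.....................
179 +.+++.........+++++++++..++++++++++++........##.........
180 +.+++.......+++++++++++..+++++++++++++........#.........
181 ......++......+++.++++....+.....++++++.......##.........
182 ...+++..+++++..+.+++.........+......+.........#.........
183 ...+++..++++++.....................++++.......#.........
184 ....+..+++++++..........+..........++++.......#.........
185 ...+..++++++++..+++++++..+++++++++.+++........#.........
186 ...+..++++++++.+#######.+#########++..........#.........
187 .....+++++++++.+#######.+###########++........#.........
188 .....+++++++...++++++++..++++++++####+........#.........
189 ...+++++++....+++.............+....+++........#.........
0.72 [339.3, 148.8]
0.54 [238.7, 170.5]
0.5 [211.8, 234.3]
0.44 [274.8, 168.9]
0.36 [418.3, 187.8]
0.52 [345.0, 359.0]
0.51 [308.9, 310.8]
```

View pics/c7.png

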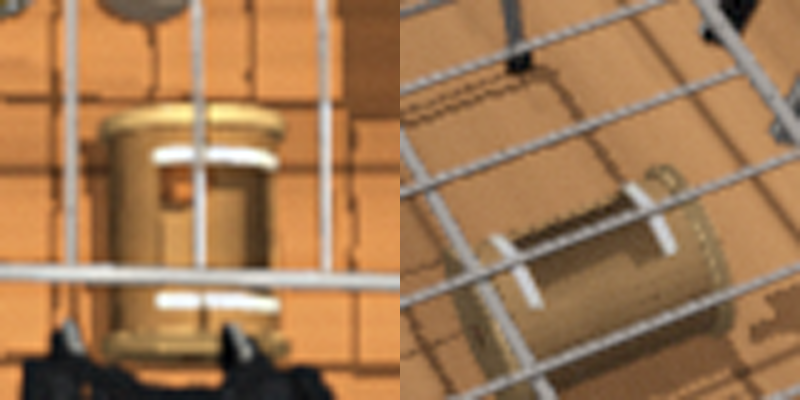

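The last picture shows the window facing up between the white tapes. The bead is visible as an orange spot inside it at top crop (178,185), and the gripper is clear. I'll wait a moment, then hand in.

{"name": "step_arm", "arguments": {"series": [[[0,0,0,0.03,0,-0.15,0.2],[0,0,0,0,0,0,0.2],[0,0,0,0,0,0,0.2],[0,0,0,0,0,0,0.2],[0,0,0,0,0,0,0.2],[0,0,0,0,0,0,0.2],[0,0,0,0,0,0,0.2],[0,0,0,0,0,0,0.2]]]}}

```text
clock: 30.55
eef_pos: [494.1, -132.5, 224.9]
tool_rot: [-3.136, 0.542, 3.11]
force: [-0.1, 1.6, -1.3]
width: 68.2
gripper_force: 0.0
```

Run:
```python
from rows import *
st();p,w,d=mask();ascii(w,d,185,189);print(np.round(atz(p,(416.2,192.4),26)))
print(ctrl.finish_job())
```

```text
30.55 [ 494. -132.  225.] [[-0.86, 0.03, 0.52], [0.03, 1.0, -0.02], [-0.52, -0.0, -0.86]] q [ 0.96  0.42 -0.89  2.37  1.8   0.24  0.01] w 68.2 f [-0.1  1.6 -1.3]
185 ...+..++++++++..+++++++..+++++++++.+++........#.........
186 ...+..++++++++.+#######.+#########++..........#.........
187 ......++++++++.+#######.+###########++........#.........
188 .....+++++++...++++++++..++++++++####+........#.........
[ 609. -195.   26.]
the job is handed in; nothing more can be done
None
```

I handed the job in at 30.6 s: the drum lies still with its window about 5° off straight up and the big bead is inside, but no verdict came back, and one early push jammed at 76 N on the drum, possibly through the gripper body (40 N limit).

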